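# Nest cut channel sections in the carrier

## Task

Finish packing the three cut aluminium channel sections into the steel carrier for transport. One already lies in it, open side up, against the rail on the hinge side: lay the second beside it on the floor, also open side up, and turn the third over on top, open side down, so that it straddles the seam with one flange down inside each of the two and sits fully home, all lying along the rails, centred lengthwise with their ends about level. Then swing the keeper bar over the nest until it is fully down; leave the vials, the beaker and the crucible on the worktop standing where they are.

Things in the scene. Friction and masses are not known exactly. Their poses are not given: they have to be found in the camera images.
- section_a: one of three identical, interchangeable cuts of plain aluminium channel (U section): 60 mm long, 44 wide, 28 high, walls 8 thick, 28 clear between flanges, 0.11 kg; 7 mm hole in the web near one end. Origin: centre of the web's outer face; x along it, y across, z from web to open side. Starts open-up in the bay by the hinge-side rail. Lying on a flange a section is 44 mm tall, 28 wide, stable.
- section_b: another such channel section, the same as section_a in every way (60 x 44 x 28 mm, walls 8 mm; origin at the centre of the web's outer face, x along its length, z towards the open side); starts open-up on the worktop, among the glassware.
- section_c: another such channel section, the same as section_a in every way (60 x 44 x 28 mm, walls 8 mm; origin at the centre of the web's outer face, x along its length, z towards the open side); starts open-up on the worktop, among the glassware.
- bay (a point): middle of the floor of the carrier, a stainless tray fixed on the worktop, 150 mm (x) by 128 (y); the floor is 6 mm above the worktop. x runs along the two rails, y across the bay towards the keeper's hinge, z up. The bay is 94 mm wide (y = -47 to 47) and open at its ends. Home, the turned-over third section has its web's outer face 36 mm over the floor and about 6 mm of play to either side.
- keeper (a joint): angle of the keeper bar: 0 = fully down, level across the bay between the prongs of the fork, underside 38 mm over the carrier's floor (2 mm clear of a nest that is home); grows as it opens, up and over to the hinge's side; pi/2 = upright, stop at 2.3. It starts open, leaning outwards at 1.85 to 2.2. Stiff hinge (0.1 N m of friction): it stays where it is left.
- keeper_pivot (a point): middle of the keeper's hinge axis, 60 mm from the middle of the bay towards its +y and 40 mm over the carrier's floor. The axis is level, along the bay's x. Axes as those of bay. The hinge cheeks, 14 to 18 mm to either side along the axis, rise 46 mm over the floor.
- keeper_grip (a point): middle of the black grip at the free end of the keeper bar, 134 mm from the hinge axis; 20 mm wide along the hinge axis, 34 mm long along the bar, 9 mm thick. The steel bar is 18 mm wide, 4 mm thick. Closed, the grip reaches past the fork, 57 to 91 mm from the middle of the bay.
- vial_a: small glass sample vial with a dark cap, 22 mm across, 59 mm tall, standing upright; origin at the centre of its underside. To be left alone.
- vial_b: a second vial like it, 22 mm across, 59 mm tall, standing upright; origin at the centre of its underside. To be left alone.
- beaker: clear plastic beaker, about 50 mm across with its lip, 56 mm tall, standing upright; origin at the centre of its underside. To be left alone.
- rail (a point): foot of the rail on the fork's side (y = -47 mm in the bay's frame), at its inner face, mid length. Both rails (the other is its mirror image) are 110 mm long, 3 mm thick, rise 25 mm over the floor and flare outwards by about 4 mm in their top 8 mm.
- fork (a point): bottom of the fork that takes the closed keeper bar, 56 mm from the middle of the bay on the side away from the hinge, 28 mm over the floor. Its two prongs (12 to 17 mm to either side of it along the rails) rise to 42 mm over the floor.
- crucible: pale ceramic crucible, 34 mm across at the rim, 36 mm tall, standing upright; origin at the centre of its underside. To be left alone.
- laptop_corner (a point): near left upper corner of the closed black laptop that lies, sloping, at the right of the worktop: from here it runs 400 mm to the right (world -y) and 260 mm away (+x), rising from 75 mm at its near edge to 190 mm. It is fixed; keep the gripper and wrist clear of it, of the papers from about y = -0.4 m to the right, and of the instrument from y = 0.4 m to the left.
Not all that is in view belongs to the job. Leave any green look-alike of the section_a alone.

How it is judged:
At the end, for the whole second after the job is handed in: Two sections open-up on the floor between the rails, the third open-down over the seam, web 36 +-4 mm over the floor, within 12 mm of the middle line; all level (0.09 rad), along the rails (0.12 rad), within 12 mm of the middle lengthwise, at rest; keeper down (under 0.06 rad) (((angle between each of section_b, section_c's own z axis and vertical below 0.09 rad and z of section_b in the frame of bay between -0.005 and 0.005 m and y of section_b in the frame of bay between -0.03 and 0.03 m and x of section_b in the frame of bay between -0.012 and 0.012 m and angle between the x axis of each of section_b, section_c, section_a and the x axis of bay, either way round below 0.12 rad and z of section_c in the frame of bay between -0.005 and 0.005 m and y of section_c in the frame of bay between -0.03 and 0.03 m and x of section_c in the frame of bay between -0.012 and 0.012 m and angle between section_a's own z axis and vertical above 3.05 rad and z of section_a in the frame of bay between 0.032 and 0.04 m and y of section_a in the frame of bay between -0.012 and 0.012 m and x of section_a in the frame of bay between -0.012 and 0.012 m) or (angle between each of section_c, section_a's own z axis and vertical below 0.09 rad and z of section_c in the frame of bay between -0.005 and 0.005 m and y of section_c in the frame of bay between -0.03 and 0.03 m and x of section_c in the frame of bay between -0.012 and 0.012 m and angle between the x axis of each of section_c, section_a, section_b and the x axis of bay, either way round below 0.12 rad and z of section_a in the frame of bay between -0.005 and 0.005 m and y of section_a in the frame of bay between -0.03 and 0.03 m and x of section_a in the frame of bay between -0.012 and 0.012 m and angle between section_b's own z axis and vertical above 3.05 rad and z of section_b in the frame of bay between 0.032 and 0.04 m and y of section_b in the frame of bay between -0.012 and 0.012 m and x of section_b in the frame of bay between -0.012 and 0.012 m) or (angle between each of section_a, section_b's own z axis and vertical below 0.09 rad and z of section_a in the frame of bay between -0.005 and 0.005 m and y of section_a in the frame of bay between -0.03 and 0.03 m and x of section_a in the frame of bay between -0.012 and 0.012 m and angle between the x axis of each of section_a, section_b, section_c and the x axis of bay, either way round below 0.12 rad and z of section_b in the frame of bay between -0.005 and 0.005 m and y of section_b in the frame of bay between -0.03 and 0.03 m and x of section_b in the frame of bay between -0.012 and 0.012 m and angle between section_c's own z axis and vertical above 3.05 rad and z of section_c in the frame of bay between 0.032 and 0.04 m and y of section_c in the frame of bay between -0.012 and 0.012 m and x of section_c in the frame of bay between -0.012 and 0.012 m)) and value of joint keeper below 0.06 rad and linear speed of each of section_a, section_b, section_c below 0.02 m/s); the robot touches nothing.
It fails at once if the first vial was moved or tipped (distance of vial_a from where it was at the start of the episode above 0.02 m or angle between vial_a's own z axis and vertical above 0.3 rad).
It fails at once if the second vial was moved or tipped (distance of vial_b from where it was at the start of the episode above 0.02 m or angle between vial_b's own z axis and vertical above 0.3 rad).
It fails at once if the beaker was moved or tipped (distance of beaker from where it was at the start of the episode above 0.02 m or angle between beaker's own z axis and vertical above 0.3 rad).
It fails at once if the crucible was moved or tipped (distance of crucible from where it was at the start of the episode above 0.02 m or angle between crucible's own z axis and vertical above 0.3 rad).
It also fails if it takes over 72 s, if anything falls off the work surface, if the arm or the gripper's body presses on something with over 40 N, if the wrist force passes 120 N, or if a joint passes its speed limit or range.

## Robot

A 7-joint arm with a two-finger parallel gripper is mounted at the origin on a cart in front of the work surface, level with it; the furniture and walls round the work are solid. World frame = base frame: x ahead of the robot, y to its left, z up, the work surface at z = 0. Lengths are in m, angles in rad, forces in N, time in s.
With the tool pointing down it reaches from about 0.425 to 0.95 m from the base axis. Payload 4.7 kg.
Tool frame: the origin (TCP) lies at the very end of the fingers, on their centre line; the grasp point (between the pads) lies 19 mm behind it; z points along the fingers, y is the line along which they close (so a half turn about z gives the same grasp; the last joint's range is limited). The gripper opens to 85 mm and grips with 20 to 120 N. Pads are 22 mm wide; open, the fingers measure 114 mm over their backs; the gripper's body (76 mm by 85 mm) begins 54 mm behind the grasp point. The pads swing forward as they close: fully open they stand 13 mm farther back than shut.
Start: joints at [1.143, 0.469, -0.049, 1.532, 0.024, 1.141, -0.082], TCP at [0.262, -0.622, 0.231] pointing down, gripper open.
Joint ranges: [-2.59, 2.59], [-0.33, 1.99], [-1.39, 1.29], [0.1, 2.45], [-1.04, 4.18], [0.21, 1.99], [-2.66, 2.66]. Speed limits (rad/s): [2.57, 2.57, 3.14, 3.14, 3.14, 3.14, 3.14].

## Interface

Orientations are given as a 3x3 rotation matrix whose columns are the frame's x, y, z axes.
In Python, from plant import r, cams, ticket gives the robot as it stands.
- The arm moves only by the shell command python3 -m inch 'ROWS' [FORCE]. ROWS is JSON, a list of rows, each a list of 3 entries, a list of its own where there are three numbers: the closure, from 0 (fully open) to 1 (shut), then the shift along the tool's x, y, z in m, then the turn about the tool's z in rad. In form: [[grip, [x, y, z], turn], ...]. A call has 1 to 12 rows; each row is the pose to reach, as a shift and turn from the pose commanded when the call began, along the tool's axes at that moment; what a row does not reach only later rows make up. A row lasts 1/10 s, in which the tool goes at most 50 mm and 8.59 degrees, less where a joint would pass 70% of its speed; a pose out of reach is approached as far as the arm can. A call with a gripper value outside its range is refused whole. The fingers move at their own pace and stop on an object; FORCE is the grip in N (left out, the last holds). Time passes only in rows, so rows that repeat a pose let the fingers close. It gives the time, the measured TCP pose, the force, the opening and the grip force at its end, in the units of the state.
- r.read_state(): the state, without advancing time (a new reading comes with each control period).
- cams.read_camera(name): name is "side" or "top"; returns the picture (400x640x3 uint8, red, green, blue); there is no depth.
- cams.camera_model(name): a dict with "vertical_fov" (degrees; the focal length in pixels is half the picture's height over the tangent of half this angle, whatever the lens; pixels are square), "cx", "cy" (the principal point, pixels), "R" (3x3) and "t" (3): a world point X has camera coordinates R X + t. Camera axes: x right, y down, z forward; pixel columns grow to the right and rows downward; lengths in m; the calibration is good to about 2 mm. A picture is of the moment at which its call begins. camera_model takes no time and is no camera call.
- ticket.close_job(): hands the job in; it is judged then, once.
The state is a dict: "t": time; "qpos": joint angles; "joint_vel": joint speeds; "joint_efforts": joint torques, N m; "position": TCP position; "tcp_rot": TCP orientation; "ft_force": force on the tool from outside, world axes, zero at the start; "torque": the same for the moment, N m; "finger_gap": finger opening in m; "finger_force": force on a finger pad.
Only numpy, scipy, OpenCV 4.12 (cv2) and the standard library are available. Lean on these libraries where they do the work, as an engineer would, in place of code of your own. Each camera call takes 0.05 s, during which the arm holds its last target. There are 200 camera calls.

## Working session

There is one attempt and no reset: what is moved stays moved. The work goes in short steps, Python scripts to look and compute and a shell command to move; the robot and the scene stay as the last step left them, time stands still between calls to the robot, and variables do not carry over. Pictures are saved under pics/ and viewed, at most 10 in all, crops included, and the job is handed in when it is done.

```bash
ls; mkdir -p pics
python3 - <<'E'
from plant import r,cams,ticket
import cv2,numpy as np
s=r.read_state()
print(s['t'],s['position'],np.round(s['tcp_rot'],3),s['finger_gap'])
for n in("top","side"):
    im=cams.read_camera(n);cv2.imwrite(f'pics/{n}0.png',im[:,:,::-1])
    m=cams.camera_model(n);print(n,m)
E
```

```text
pics
0.0 [ 0.26190428 -0.62146188  0.23024067] [[ 0.922  0.388 -0.001]
 [ 0.388 -0.922  0.002]
 [-0.    -0.002 -1.   ]] 0.08517667396350402
top {'vertical_fov': 47.401215064166905, 'cx': 319.5140982718492, 'cy': 207.3145603389953, 'R': array([[ 0.01231313, -0.99990426,  0.00631261],
       [-0.99309175, -0.0129655 , -0.11662194],
       [ 0.11669262, -0.00483302, -0.99315632]]), 't': array([-0.01430367,  0.5661481 ,  1.16083503])}
side {'vertical_fov': 47.042320794244844, 'cx': 331.0839747661316, 'cy': 210.5956881061601, 'R': array([[ 0.95528068, -0.29535662, -0.01425773],
       [-0.1621042 , -0.48275367, -0.86062252],
       [ 0.24730759,  0.82444731, -0.5090438 ]]), 't': array([-0.53981489,  0.1525549 ,  1.1064241 ])}
```

View pics/top0.png

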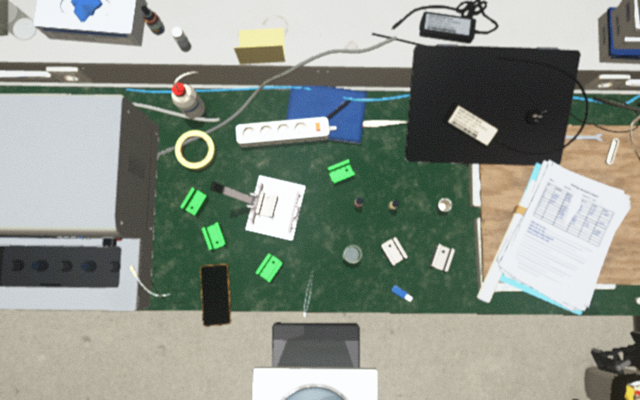

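View pics/side0.png

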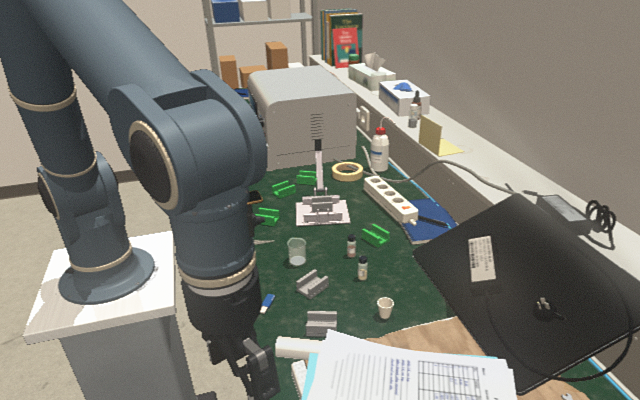

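Top view: carrier at about (275,207) with the keeper hinge to its left (bar tip about (216,187)). Free sections are at (394,250) and (443,258), beaker (352,254), vials (359,201) and (393,204), crucible (445,204). I'll enlarge both areas and get contours.

```bash
cat > h.py <<'E'
import numpy as np,cv2
from plant import r,cams
def K(m):
    f=200/np.tan(np.radians(m['vertical_fov']/2)); return f
def ray(n,u,v,z):
    m=cams.camera_model(n);f=K(m);R=np.array(m['R']);t=np.array(m['t'])
    c=-R.T@t;d=R.T@np.array([(u-m['cx'])/f,(v-m['cy'])/f,1]);return c+d*(z-c[2])/d[2]
def proj(n,X):
    m=cams.camera_model(n);f=K(m);p=np.array(m['R'])@np.array(X)+m['t'];return np.array([p[0]/p[2]*f+m['cx'],p[1]/p[2]*f+m['cy']])
def shot(n,name):
    im=cams.read_camera(n)[:,:,::-1].copy();cv2.imwrite(f'pics/{name}.png',im);return im
E
python3 - <<'E'
from h import *
im=cv2.imread('pics/top0.png')
a=cv2.resize(im[168:248,205:312],None,fx=7,fy=7,interpolation=cv2.INTER_CUBIC)
cv2.imwrite('pics/c1.png',a)
a=cv2.resize(im[188:278,338:462],None,fx=6,fy=6,interpolation=cv2.INTER_CUBIC)
cv2.imwrite('pics/c2.png',a)
hsv=cv2.cvtColor(im,cv2.COLOR_BGR2HSV)
mask=((hsv[:,:,1]<90)&(hsv[:,:,2]>95)).astype(np.uint8)
cs,_=cv2.findContours(mask,cv2.RETR_EXTERNAL,cv2.CHAIN_APPROX_NONE)
for c in cs:
    x,y=c[:,0].mean(0)
    if 200<x<470 and 150<y<290 and cv2.contourArea(c)>25:
        rc=cv2.minAreaRect(c); print(np.round(rc[0],1),np.round(rc[1],1),round(rc[2],1),cv2.contourArea(c),ray('top',*rc[0],0.028).round(4),[list(ray('top',*p,0.028)[:2].round(4)) for p in cv2.boxPoints(rc)])
E
```

```text
[423.9 282.1] [6.8 9.4] 29.7 27.0 [ 0.3758 -0.2794  0.028 ] [[np.float64(0.3695), np.float64(-0.2656)], [np.float64(0.3905), np.float64(-0.278)], [np.float64(0.3821), np.float64(-0.2933)], [np.float64(0.361), np.float64(-0.2808)]]
[447.  280.5] [ 6. 13.] -0.0 35.5 [ 0.3805 -0.3394  0.028 ] [[np.float64(0.3638), np.float64(-0.3313)], [np.float64(0.3971), np.float64(-0.332)], [np.float64(0.3973), np.float64(-0.3475)], [np.float64(0.364), np.float64(-0.3468)]]
[222.  253.6] [ 9.  13.5] 78.7 63.0 [0.4425 0.2446 0.028 ] [[np.float64(0.4503), np.float64(0.2644)], [np.float64(0.4576), np.float64(0.2302)], [np.float64(0.4348), np.float64(0.2248)], [np.float64(0.4275), np.float64(0.2589)]]
[352.3 253.3] [19.1 19.8] 45.0 294.5 [ 0.4476 -0.0938  0.028 ] [[np.float64(0.4466), np.float64(-0.058)], [np.float64(0.4834), np.float64(-0.0943)], [np.float64(0.4487), np.float64(-0.1296)], [np.float64(0.4121), np.float64(-0.0933)]]
[442.7 257.6] [19.9 25.9] 18.4 449.0 [ 0.4394 -0.3293  0.028 ] [[np.float64(0.4154), np.float64(-0.2936)], [np.float64(0.4794), np.float64(-0.316)], [np.float64(0.4636), np.fl
[... 2597 characters left out ...]
]
[267.8 196. ] [86.1 93.4] 27.3 4597.0 [0.5952 0.1297 0.028 ] [[np.float64(0.5356), np.float64(0.2844)], [np.float64(0.7603), np.float64(0.1789)], [np.float64(0.6556), np.float64(-0.0271)], [np.float64(0.4353), np.float64(0.0819)]]
[318.3 158.8] [28.1 33. ] 78.1 316.5 [ 0.6969 -0.0022  0.028 ] [[np.float64(0.7244), np.float64(0.0491)], [np.float64(0.7443), np.float64(-0.0371)], [np.float64(0.6695), np.float64(-0.0532)], [np.float64(0.65), np.float64(0.0324)]]
[319.5 257. ] [284. 639.] 90.0 79625.5 [ 0.4369 -0.0087  0.028 ] [[np.float64(0.8052), np.float64(0.8535)], [np.float64(0.8299), np.float64(-0.8694)], [np.float64(0.0913), np.float64(-0.8178)], [np.float64(0.0745), np.float64(0.7849)]]
```

View pics/c1.png

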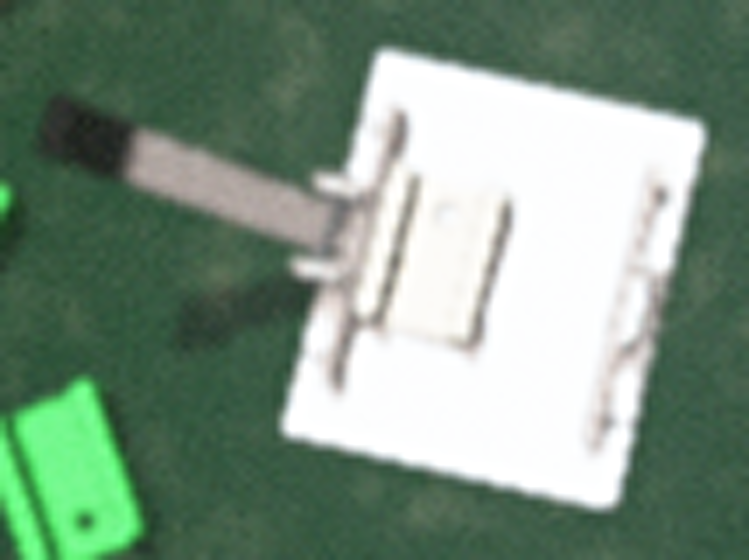

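View pics/c2.png

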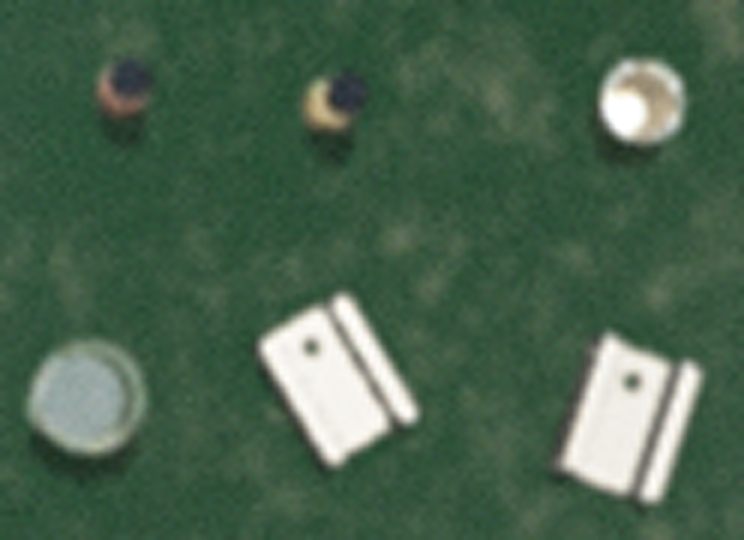

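Crop views: the tray corners are about (380,48), (706,122), (617,510) and (285,432) in c1. Both free sections show their four flange-top corners clearly in c2, with the hole at the far end. Next I'll compute the poses.

```bash
cat >> h.py <<'E'
def crop(pts,x0,y0,s,z,n='top'):
    return np.array([ray(n,x0+(u+.5)/s-.5,y0+(v+.5)/s-.5,z) for u,v in pts])
E
python3 - <<'E'
from h import *
m=cams.camera_model('top');print('cam',(-np.array(m['R']).T@m['t']).round(3))
def q(n,P):
    # P: near-left.. order: L-top,R-top,R-bot,L-bot
    ax=(P[0]+P[1]-P[2]-P[3])/2; w=(P[0]+P[3]-P[1]-P[2])/2
    print(n,P.mean(0).round(4),'len',[round(np.linalg.norm(P[i]-P[j]),4) for i,j in((0,3),(1,2),(0,1),(2,3))],'ang x',np.degrees(np.arctan2(ax[1],ax[0])).round(1),'ang w-90',np.degrees(np.arctan2(w[1],w[0])).round(1)-90)
q('tray',crop([(380,48),(706,122),(617,510),(285,432)],205,168,7,.006))
q('left',crop([(258,345),(348,292),(418,415),(335,467)],338,188,6,.028))
q('right',crop([(607,332),(703,367),(660,502),(562,468)],338,188,6,.028))
q('seca',crop([(385,174),(510,200),(474,350),(352,318)],205,168,7,.034))
print('grip tip',crop([(85,135)],205,168,7,.15))
print(crop([(85,398)],338,188,6,.05),'beaker');print(crop([(130,78),(346,92)],338,188,6,.059),crop([(642,102)],338,188,6,.036))
# state axes
E
```

```text
cam [ 4.270e-01 -1.000e-03  1.219e+00]
tray [0.5686 0.1104 0.006 ] len [np.float64(0.1522), np.float64(0.1528), np.float64(0.1291), np.float64(0.1299)] ang x -12.0 ang w-90 -12.299999999999997
left [ 0.4552 -0.2032  0.028 ] len [np.float64(0.0619), np.float64(0.0609), np.float64(0.0458), np.float64(0.0428)] ang x 31.0 ang w-90 31.5
right [ 0.4406 -0.3304  0.028 ] len [np.float64(0.0625), np.float64(0.0617), np.float64(0.044), np.float64(0.0445)] ang x -19.0 ang w-90 -18.900000000000006
seca [0.5711 0.133  0.034 ] len [np.float64(0.0555), np.float64(0.0579), np.float64(0.048), np.float64(0.0472)] ang x -11.7 ang w-90 -12.5
grip tip [[0.59822153 0.23783655 0.15      ]]
[[ 0.44555026 -0.09084163  0.05      ]] beaker
[[ 0.58199578 -0.1088783   0.059     ]
 [ 0.57716569 -0.2014306   0.059     ]] [[ 0.57743784 -0.3347927   0.036     ]]
```

```bash
python3 -m inch '[[0,[0.05,-0.036,0.01],-0.14],[0,[0.1,-0.072,0.02],-0.28],[0,[0.15,-0.108,0.03],-0.42],[0,[0.2,-0.144,0.06],-0.56],[0,[0.24,-0.175,0.09],-0.7],[0,[0.285,-0.207,0.13],-0.84],[0,[0.285,-0.207,0.13],-0.84],[0,[0.285,-0.207,0.13],-0.84],[0,[0.285,-0.207,0.13],-0.84]]' 40
cat > st.py <<'E'
from h import *
import sys
s=r.read_state();R=np.array(s['tcp_rot']);p=np.array(s['position'])
print('t',round(s['t'],2),'p',p.round(4),'yaw y-axis',np.degrees(np.arctan2(R[1,1],R[0,1])).round(2),'tilt',R[:,2].round(3),'gap',round(s['finger_gap'],4),'ff',s['finger_force'],'F',np.round(s['ft_force'],1))
B=np.array([.5686,.1104,.006]);a=np.radians(-12.1);M=np.array([[np.cos(a),-np.sin(a),0],[np.sin(a),np.cos(a),0],[0,0,1]])
print('bay',(M.T@(p-B)).round(4))
if len(sys.argv)>1:
    t=np.array([float(v) for v in sys.argv[2:5]])
    if sys.argv[1]=='b': t=B+M@t
    print('target',t.round(4),'shift',(R.T@(t-p)).round(4))
E
python3 st.py w 0.4442 -0.32 0.003
```

```text
t: 1.0
position: [0.4453, -0.3148, 0.0989]
tcp_rot: [[0.318, 0.948, -0.003], [0.948, -0.318, 0.005], [0.004, -0.005, -1.0]]
ft_force: [-0.2, 0.7, 0.6]
finger_gap: 0.0853
finger_force: 0.0
t 1.0 p [ 0.4453 -0.3148  0.0989] yaw y-axis -18.55 tilt [-0.003  0.005 -1.   ] gap 0.0853 ff 0.0 F [-0.2  0.7  0.6]
bay [-0.0314 -0.4416  0.0929]
target [ 0.4442 -0.32    0.003 ] shift [-0.0057  0.001   0.0958]
```

```bash
python3 -m inch '[[0,[-0.006,0.001,0.03],-0.008],[0,[-0.006,0.001,0.06],-0.008],[0,[-0.006,0.001,0.085],-0.008],[0,[-0.006,0.001,0.097],-0.008],[0,[-0.006,0.001,0.097],-0.008],[1,[-0.006,0.001,0.097],-0.008],[1,[-0.006,0.001,0.097],-0.008],[1,[-0.006,0.001,0.097],-0.008],[1,[-0.006,0.001,0.097],-0.008],[1,[-0.006,0.001,0.097],-0.008]]' 40; python3 st.py
```

```text
t: 2.0
position: [0.4451, -0.3283, 0.0083]
tcp_rot: [[0.319, 0.948, 0.003], [0.948, -0.319, -0.004], [-0.003, 0.004, -1.0]]
ft_force: [-7.6, 2.3, 20.7]
finger_gap: 0.0122
finger_force: 9.1
t 2.0 p [ 0.4451 -0.3283  0.0083] yaw y-axis -18.58 tilt [ 0.003 -0.004 -1.   ] gap 0.0122 ff 9.141697811614904 F [-7.6  2.3 20.7]
bay [-0.0288 -0.4548  0.0023]
```

Run:
```python
from h import *
a=shot('top','t1');b=shot('side','s1')
o=np.zeros((480,800,3),np.uint8)
o[:,:400]=cv2.resize(a[200:296,390:470],(400,480),interpolation=3)
o[:,400:]=cv2.resize(b[280:376,270:350],(400,480),interpolation=3)
cv2.imwrite('pics/v1.png',o)
```

```text
(no output)
```

View pics/v1.png

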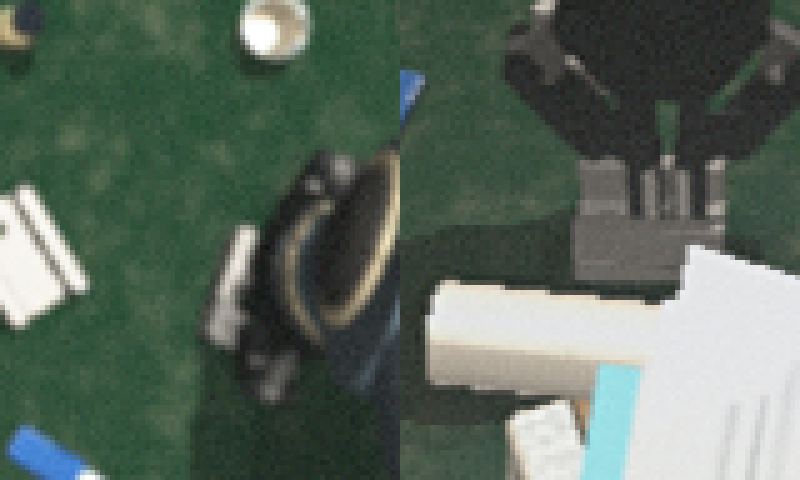

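The fingers closed inside the channel: open, the tips sit about 7 mm behind the TCP at 60 mm, so they passed above the web. I'll back off, measure again and grip lower.

```bash
python3 -m inch '[[1,[0,0,-0.04],0],[0,[0,0,-0.08],0],[0,[-0.04,0,-0.1],0],[0,[-0.08,0,-0.1],0],[0,[-0.1,0,-0.1],0],[0,[-0.1,0,-0.1],0]]' 40
python3 - <<'E'
from h import *
a=shot('top','t2');b=shot('side','s2')
o=np.zeros((560,800,3),np.uint8)
o[:,:400]=cv2.resize(a[224:294,415:465],(400,560),interpolation=2)
o[:,400:]=cv2.resize(b[290:360,290:340],(400,560),interpolation=2)
cv2.imwrite('pics/v2.png',o)
E
python3 st.py
```

```text
t: 2.7
position: [0.4094, -0.4255, 0.1053]
tcp_rot: [[0.325, 0.946, 0.0], [0.946, -0.325, -0.003], [-0.003, 0.001, -1.0]]
ft_force: [-0.8, 0.1, -0.8]
finger_gap: 0.0721
finger_force: 0.0
t 2.8 p [ 0.4116 -0.421   0.1047] yaw y-axis -18.59 tilt [ 0.001  0.    -1.   ] gap 0.085 ff 0.0 F [0.5 0.4 0. ]
bay [-0.0421 -0.5525  0.0987]
```

View pics/v2.png

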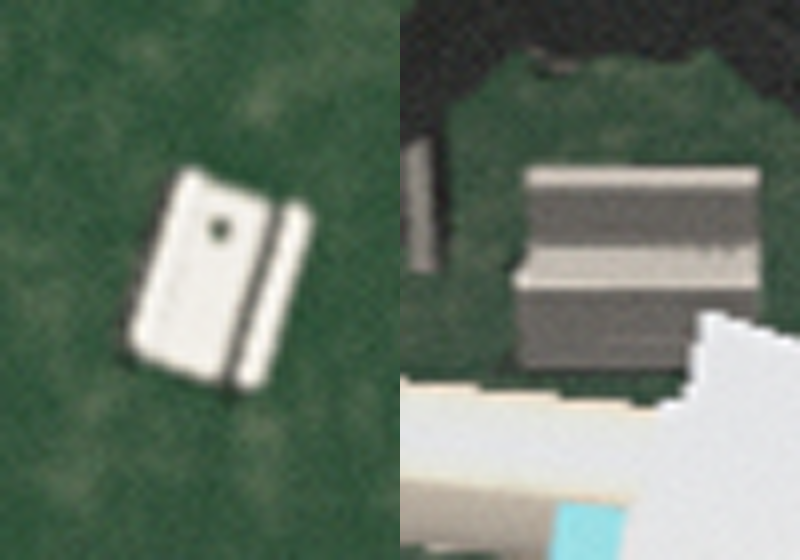

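Run:
```python
from h import *
P=crop([(185,168),(312,204),(265,388),(133,345)],415,224,8,.028)
ax=(P[0]+P[1]-P[2]-P[3])/2;print(P.mean(0),np.degrees(np.arctan2(ax[1],ax[0])),[np.linalg.norm(P[i]-P[j]).round(4) for i,j in((0,3),(1,2),(0,1),(2,3))])
S=crop([(125,168),(360,168),(115,290),(360,290)],290,290,8,.028,'side');print(P.round(4),'\n',S.round(4))
```

```text
[ 0.43810558 -0.32894006  0.028     ] -16.413065435019522 [np.float64(0.0603), np.float64(0.0619), np.float64(0.0428), np.float64(0.0447)]
[[ 0.473  -0.3169  0.028 ]
 [ 0.4618 -0.3582  0.028 ]
 [ 0.4022 -0.3416  0.028 ]
 [ 0.4155 -0.299   0.028 ]] 
 [[ 0.4166 -0.3007  0.028 ]
 [ 0.4742 -0.3195  0.028 ]
 [ 0.4035 -0.342   0.028 ]
 [ 0.4612 -0.3608  0.028 ]]
```

```bash
python3 st.py w 0.441 -0.3224 -0.005
```

```text
t 2.8 p [ 0.4116 -0.421   0.1047] yaw y-axis -18.59 tilt [ 0.001  0.    -1.   ] gap 0.085 ff 0.0 F [0.5 0.4 0. ]
bay [-0.0421 -0.5525  0.0987]
target [ 0.441  -0.3224 -0.005 ] shift [ 0.1028 -0.0036  0.1098]
```

```bash
python3 -m inch '[[0,[0.05,-0.002,0.03],-0.02],[0,[0.1,-0.004,0.05],-0.02],[0,[0.102,-0.004,0.06],-0.02],[0,[0.102,-0.004,0.06],-0.02],[0,[0.102,-0.004,0.06],-0.02]]' 40; python3 st.py w 0.441 -0.3224 -0.005
```

```text
t: 3.3
position: [0.4408, -0.323, 0.0447]
tcp_rot: [[0.297, 0.955, 0.0], [0.955, -0.297, -0.0], [-0.0, 0.0, -1.0]]
ft_force: [0.4, -0.3, 0.3]
finger_gap: 0.0859
finger_force: 0.0
t 3.3 p [ 0.4408 -0.323   0.0447] yaw y-axis -17.31 tilt [ 0. -0. -1.] gap 0.0859 ff 0.0 F [ 0.4 -0.3  0.3]
bay [-0.0342 -0.4506  0.0387]
target [ 0.441  -0.3224 -0.005 ] shift [0.0007 0.     0.0497]
```

```bash
python3 -m inch '[[0,[0,0,0.02],0],[0,[0,0,0.04],0],[0,[0,0,0.05],0],[0,[0,0,0.05],0],[1,[0,0,0.05],0],[1,[0,0,0.05],0],[1,[0,0,0.05],0],[1,[0,0,0.05],0]]' 40; python3 st.py
```

```text
t: 4.1
position: [0.4408, -0.3242, -0.0044]
tcp_rot: [[0.3, 0.954, 0.001], [0.954, -0.3, -0.002], [-0.001, 0.002, -1.0]]
ft_force: [-0.8, -0.5, 6.1]
finger_gap: 0.0589
finger_force: 43.6
t 4.1 p [ 0.4408 -0.3242 -0.0044] yaw y-axis -17.44 tilt [ 0.001 -0.002 -1.   ] gap 0.0589 ff 43.594531416893005 F [-0.8 -0.5  6.1]
bay [-0.0339 -0.4517 -0.0104]
```

```bash
python3 -m inch '[[1,[0,0,-0.05],0],[1,[0,0,-0.1],0],[1,[0,0,-0.12],0],[1,[0,0,-0.12],0]]' 40; python3 st.py b 0 -0.0173 0.07
```

```text
t: 4.5
position: [0.4425, -0.3248, 0.1182]
tcp_rot: [[0.299, 0.954, 0.007], [0.954, -0.299, -0.005], [-0.003, 0.008, -1.0]]
ft_force: [0.6, -1.1, -1.2]
finger_gap: 0.0587
finger_force: 44.6
t 4.5 p [ 0.4425 -0.3248  0.1182] yaw y-axis -17.42 tilt [ 0.007 -0.005 -1.   ] gap 0.0587 ff 44.59432750940323 F [ 0.6 -1.1 -1.2]
bay [-0.0321 -0.4519  0.1122]
target [0.565  0.0935 0.076 ] shift [ 0.4358 -0.0087  0.041 ]
```

```bash
python3 -m inch '[[1,[0.04,-0.001,0],-0.01],[1,[0.09,-0.002,0],-0.02],[1,[0.14,-0.003,0],-0.03],[1,[0.19,-0.004,0],-0.04],[1,[0.24,-0.005,0],-0.05],[1,[0.29,-0.006,0],-0.06],[1,[0.34,-0.006,0],-0.07],[1,[0.39,-0.007,0],-0.08],[1,[0.42,-0.008,0],-0.093],[1,[0.435,-0.008,0.02],-0.093],[1,[0.435,-0.008,0.035],-0.093],[1,[0.435,-0.008,0.035],-0.093]]' 40; python3 st.py b 0 -0.0173 0.03
python3 - <<'E'
from h import *
a=shot('top','t3');b=shot('side','s3')
o=np.zeros((600,800,3),np.uint8)
o[:,:400]=cv2.resize(a[160:250,230:290],(400,600),interpolation=2)
o[:,400:]=cv2.resize(b[140:245,285:355],(400,600),interpolation=2)
cv2.imwrite('pics/v3.png',o)
E
```

```text
t: 5.7
position: [0.5599, 0.0924, 0.0758]
tcp_rot: [[0.209, 0.978, -0.008], [0.978, -0.209, -0.002], [-0.004, -0.007, -1.0]]
ft_force: [0.2, -0.8, -1.3]
finger_gap: 0.059
finger_force: 44.5
t 5.7 p [0.5599 0.0924 0.0758] yaw y-axis -12.09 tilt [-0.008 -0.002 -1.   ] gap 0.059 ff 44.492995887994766 F [ 0.2 -0.8 -1.3]
bay [-0.0048 -0.0194  0.0698]
target [0.565  0.0935 0.036 ] shift [0.0023 0.005  0.0397]
```

View pics/v3.png

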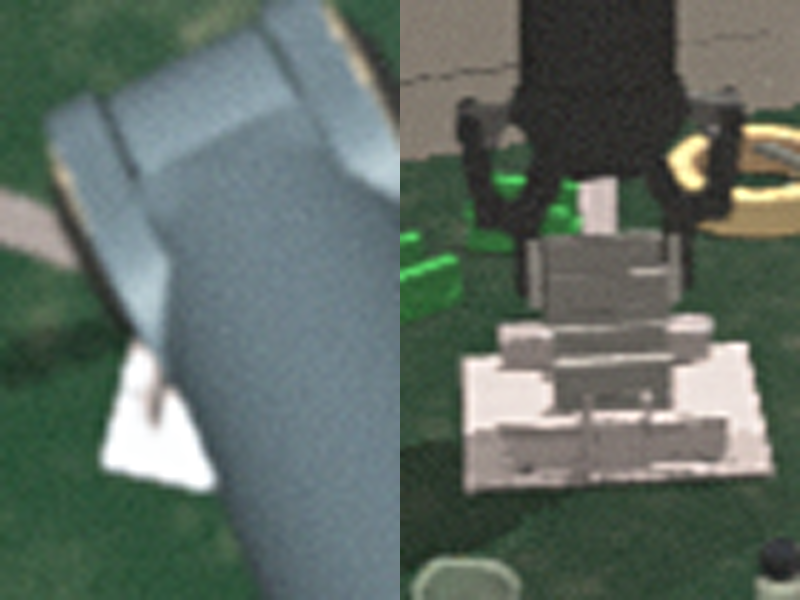

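```bash
python3 -m inch '[[1,[0.002,0.005,0.015],0],[1,[0.002,0.005,0.03],0],[1,[0.002,0.005,0.04],0],[1,[0.002,0.005,0.04],0]]' 40; python3 st.py b 0 -0.0173 -0.0044
```

```text
t: 6.2
position: [0.5666, 0.0942, 0.0372]
tcp_rot: [[0.21, 0.978, -0.004], [0.978, -0.21, -0.001], [-0.002, -0.004, -1.0]]
ft_force: [-0.6, 0.4, -0.6]
finger_gap: 0.0588
finger_force: 44.5
t 6.2 p [0.5666 0.0942 0.0372] yaw y-axis -12.11 tilt [-0.004 -0.001 -1.   ] gap 0.0588 ff 44.515850096940994 F [-0.6  0.4 -0.6]
bay [ 0.0014 -0.0163  0.0312]
target [0.565  0.0935 0.0016] shift [-0.001  -0.0013  0.0356]
```

```bash
python3 -m inch '[[1,[-0.001,-0.001,0.008],0],[1,[-0.001,-0.001,0.016],0],[1,[-0.001,-0.001,0.022],0],[1,[-0.001,-0.001,0.028],0],[1,[-0.001,-0.001,0.033],0],[1,[-0.001,-0.001,0.035],0],[1,[-0.001,-0.001,0.035],0]]' 40; python3 st.py
```

```text
t: 6.9
position: [0.5668, 0.0942, 0.004]
tcp_rot: [[0.209, 0.978, -0.0], [0.978, -0.209, -0.0], [-0.0, -0.0, -1.0]]
ft_force: [0.3, -0.3, -1.2]
finger_gap: 0.0587
finger_force: 44.5
t 6.9 p [0.5668 0.0942 0.004 ] yaw y-axis -12.08 tilt [-0. -0. -1.] gap 0.0587 ff 44.521566331386566 F [ 0.3 -0.3 -1.2]
bay [ 0.0017 -0.0163 -0.002 ]
```

```bash
python3 -m inch '[[1,[0,0,0.003],0],[1,[0,0,0.003],0],[0,[0,0,0.003],0],[0,[0,0,0.003],0],[0,[0,0,0.0],0],[0,[0,0,-0.04],0],[0,[0,0,-0.08],0],[0,[-0.05,0,-0.12],0],[0,[-0.1,0,-0.13],0],[0,[-0.15,0,-0.13],0],[0,[-0.2,0,-0.13],0],[0,[-0.23,0,-0.13],0]]' 40
python3 - <<'E'
from h import *
a=shot('top','t4');b=shot('side','s4')
o=np.zeros((600,800,3),np.uint8)
o[:,:400]=cv2.resize(a[165:255,240:300],(400,600),interpolation=2)
o[:,400:]=cv2.resize(b[140:245,285:355],(400,600),interpolation=2)
cv2.imwrite('pics/v4.png',o)
E
python3 st.py
```

```text
t: 8.1
position: [0.518, -0.1335, 0.1351]
tcp_rot: [[0.211, 0.978, 0.001], [0.978, -0.211, -0.001], [-0.001, 0.001, -1.0]]
ft_force: [0.3, -0.6, -0.2]
finger_gap: 0.0856
finger_force: 0.0
t 8.2 p [ 0.5167 -0.1388  0.1343] yaw y-axis -12.77 tilt [-0.001 -0.004 -1.   ] gap 0.0851 ff 0.0 F [ 0.1  0.1 -0.4]
bay [ 0.0015 -0.2545  0.1283]
```

View pics/v4.png

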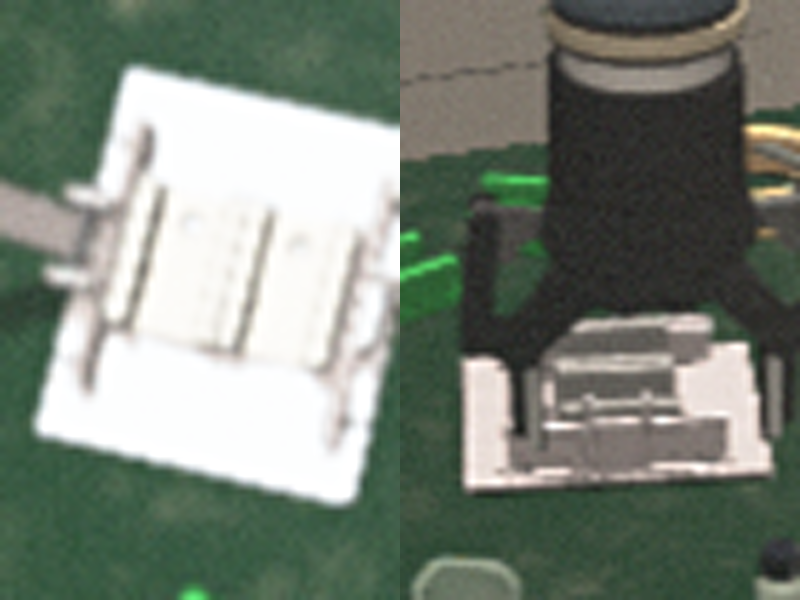

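The second section lies beside the first, flush and level in the bay. Now the third: I'll grip it by the ends of one flange, as a pivot, so it can be turned.

```bash
python3 st.py w 0.4459 -0.1878 0.07
python3 - <<'E'
from h import *
im=cv2.imread('pics/t4.png')
print((im[225:275,375:420].min(2)>150).sum())
im=cv2.imread('pics/t2.png');g=im.min(2);m=(g>140).astype(np.uint8);m[:, :370]=0;m[:,420:]=0;m[:230]=0;m[275:]=0
c=max(cv2.findContours(m,0,1)[0],key=cv2.contourArea);P=np.array([ray('top',*p[0],.028)[:2] for p in c]).astype(np.float32);print(cv2.minAreaRect(P))
E
```

```text
t 8.2 p [ 0.5167 -0.1388  0.1343] yaw y-axis -12.77 tilt [-0.001 -0.004 -1.   ] gap 0.0851 ff 0.0 F [ 0.1  0.1 -0.4]
bay [ 0.0015 -0.2545  0.1283]
target [ 0.4459 -0.1878  0.07  ] shift [-0.0632 -0.0582  0.0646]
10
((0.4563058316707611, -0.20200137794017792), (0.061597105115652084, 0.04603235051035881), 31.54695701599121)
```

```bash
python3 -m inch '[[0,[-0.01,-0.01,0],-0.14],[0,[-0.03,-0.02,0],-0.28],[0,[-0.05,-0.04,0.01],-0.42],[0,[-0.063,-0.058,0.03],-0.56],[0,[-0.063,-0.058,0.05],-0.7],[0,[-0.063,-0.058,0.06],-0.769],[0,[-0.063,-0.058,0.06],-0.769],[0,[-0.063,-0.058,0.06],-0.769],[0,[-0.063,-0.058,0.06],-0.769]]' 20; python3 st.py w 0.4465 -0.1874 0.01
```

```text
t: 9.1
position: [0.4497, -0.1801, 0.0751]
tcp_rot: [[-0.529, 0.849, 0.002], [0.849, 0.529, -0.001], [-0.001, 0.001, -1.0]]
ft_force: [0.1, -0.9, -0.3]
finger_gap: 0.0853
finger_force: 0.0
t 9.1 p [ 0.4497 -0.1801  0.0751] yaw y-axis 31.94 tilt [ 0.002 -0.001 -1.   ] gap 0.0853 ff 0.0 F [ 0.1 -0.9 -0.3]
bay [-0.0554 -0.3089  0.0691]
target [ 0.4465 -0.1874  0.01  ] shift [-0.0044 -0.0067  0.0651]
```

```bash
python3 -m inch '[[0,[-0.0044,-0.0067,0.02],0.01],[0,[-0.0044,-0.0067,0.045],0.01],[0,[-0.0044,-0.0067,0.065],0.01],[0,[-0.0044,-0.0067,0.065],0.01],[1,[-0.0044,-0.0067,0.065],0.01],[1,[-0.0044,-0.0067,0.065],0.01],[1,[-0.0044,-0.0067,0.065],0.01]]' 20; python3 st.py
```

```text
t: 9.8
position: [0.4467, -0.1876, 0.0108]
tcp_rot: [[-0.521, 0.853, 0.003], [0.853, 0.521, -0.001], [-0.002, 0.002, -1.0]]
ft_force: [0.0, 0.7, 4.5]
finger_gap: 0.059
finger_force: 21.7
t 9.8 p [ 0.4467 -0.1876  0.0108] yaw y-axis 31.41 tilt [ 0.003 -0.001 -1.   ] gap 0.059 ff 21.74358755350113 F [0.  0.7 4.5]
bay [-0.0567 -0.3169  0.0048]
```

```bash
python3 -m inch '[[1,[0,0,-0.05],0],[1,[0,0,-0.1],0],[1,[0,0,-0.12],0],[1,[0,0,-0.12],0],[1,[0,0,-0.12],0]]' 20; python3 st.py
cat > look.py <<'E'
from h import *
import sys
# silhouette test: expected outline of held section for each pivot angle vs. what the side camera shows
b=shot('side',sys.argv[1]);s=r.read_state();p=np.array(s['position']);R=np.array(s['tcp_rot'])
q=proj('side',p);u,v=q.astype(int);print('tcp px',q.round(1))
w=b[v-45:v+40,u-40:u+40];cv2.imwrite('pics/%s_c.png'%sys.argv[1],cv2.resize(w,None,fx=7,fy=7,interpolation=2))
h=cv2.cvtColor(w,cv2.COLOR_BGR2HSV);g=w.min(2)
for row in range(0,85,2):
    print(v-45+row,''.join('#' if (h[row,c,1]<70 and g[row,c]>130) else '+' if (h[row,c,1]<70 and g[row,c]>75) else 'x' if g[row,c]<45 and h[row,c,1]<120 else '.' for c in range(0,80)))
E
python3 look.py s5
```

```text
t: 10.3
position: [0.4451, -0.1878, 0.1296]
tcp_rot: [[-0.52, 0.854, 0.0], [0.854, 0.52, -0.001], [-0.001, -0.0, -1.0]]
ft_force: [-0.0, 0.8, -1.4]
finger_gap: 0.059
finger_force: 23.4
t 10.3 p [ 0.4451 -0.1878  0.1296] yaw y-axis 31.36 tilt [ 0.    -0.001 -1.   ] gap 0.059 ff 23.395666480064392 F [-0.   0.8 -1.4]
bay [-0.0583 -0.3174  0.1236]
tcp px [302.7 238.4]
193 ........................xxxxxxx.x.xxxxx.xx.x.xxxxxx.xxx.....++.xx...............
195 .............x..........xxxxxxxxx.xxxxxxxxxxxxxxxxxxxxx...x.xx.x.+###########+..
197 ................x.......xxxxx.xxxxxxx.xxxxxxx.xx.xxxxxxxxxxxxxxxx.+++#########..
199 .......................xx....xxxxxxxxx.xxxxxxxxxxxxx.xx.xxxx.xxxx.++++++++++++..
201 ............................xx.xxxxxxxxxxxxx.xxxxxxxxxxxxx.+..xxx++++++++++++###
203 ............................xxxxxxxxx..x.xxxxxxxxxx.xx.xx.+#+xxx.+#####+++######
205 .............xxx............xxxx.xxxxxx.xxxxxxxxxx.x.xxxxxxxxxxx.++++++#########
207 ............x...+...x......xxxxxxxxx.x.xxxxxxx.xxxxxx.xxxx.xxx.x.++++++#########
209 ............xx....xxxxxxx.xxxxxxxxxx.xxxxxxxxxxxx
[... 2221 characters left out ...]
..................x.
263 ......................xxxxx.++###########++.....................................
265 .....................x.xxx..xx..++++++...............x..........................
267 .......................xxxx.....xxxx..x.........................................
269 ................................................................................
271 ......+.......x.x....x..........................................................
273 ................................................................................
275 ................................................................................
277 ..............................................x............x................x...
```

```bash
cat > pv.py <<'E'
from h import *
s=r.read_state();p=np.array(s['position']);R=np.array(s['tcp_rot'])
X=R[:,0];Y=R[:,1]
# section pts: (y,z) rel pivot axis: axis at y=18,z=22 (TCP z rel = 10.8)
ax=p+np.array([0,0,.0115])
for th in (0,30,60,90):
    a=np.radians(th);o=[]
    for n,(y,z) in {'f2topout':(-22,28),'f2webcorner':(-22,0),'f1bot':(22,0),'f1top':(14,28)}.items():
        dy,dz=(y-18)/1e3,(z-22)/1e3
        yy=dy*np.cos(a)-dz*np.sin(a);zz=dy*np.sin(a)+dz*np.cos(a)
        for sg in(-1,1): o.append(proj('side',ax+X*yy+np.array([0,0,zz])+Y*sg*.03).round().astype(int).tolist())
    print(th,o)
E
python3 pv.py
```

```text
0 [[306, 245], [325, 232], [306, 256], [326, 243], [292, 248], [311, 236], [294, 238], [313, 227]]
30 [[306, 252], [325, 240], [301, 259], [320, 247], [288, 244], [308, 232], [295, 240], [314, 228]]
60 [[302, 257], [321, 244], [294, 258], [313, 245], [286, 239], [305, 228], [295, 241], [314, 230]]
90 [[295, 256], [315, 244], [286, 251], [306, 240], [285, 235], [305, 223], [295, 243], [314, 231]]
```

```bash
python3 -c "
from plant import r;print(r.read_state()['qpos'])"
```

```text
[ 0.81258102  0.34675714 -0.60186008  2.05848788  0.26845074  0.8132595
  0.59960204]
```

```bash
python3 -m inch '[[1,[0,0,0.05],0],[1,[0,0,0.1],0],[1,[0,0,0.12],0],[1,[0,0,0.12],0],[0,[0,0,0.12],0],[0,[0,0,0.12],0],[0,[-0.018,0,0.12],0],[0,[-0.036,0,0.12],0],[0,[-0.036,0,0.12],0],[1,[-0.036,0,0.12],0],[1,[-0.036,0,0.12],0],[1,[-0.036,0,0.12],0]]' 20; python3 st.py
```

```text
t: 11.55
position: [0.4635, -0.2174, 0.0095]
tcp_rot: [[-0.522, 0.853, -0.001], [0.853, 0.522, 0.0], [0.001, -0.001, -1.0]]
ft_force: [-1.5, -0.5, 3.1]
finger_gap: 0.0594
finger_force: 21.3
t 11.55 p [ 0.4635 -0.2174  0.0095] yaw y-axis 31.46 tilt [-0.001  0.    -1.   ] gap 0.0594 ff 21.33596420288086 F [-1.5 -0.5  3.1]
bay [-0.0341 -0.3426  0.0035]
```

```bash
python3 -m inch '[[1,[0,0,-0.05],0],[1,[0,0,-0.09],0],[1,[0.03,0,-0.11],0.13],[1,[0.08,0.01,-0.11],0.26],[1,[0.12,0.025,-0.11],0.39],[1,[0.16,0.05,-0.11],0.52],[1,[0.18,0.08,-0.11],0.65],[1,[0.19,0.12,-0.11],0.76],[1,[0.19,0.12,-0.11],0.76],[1,[0.19,0.12,-0.11],0.76]]' 20; python3 st.py b 0 -0.092 0.065
```

```text
t: 12.55
position: [0.4672, 0.0079, 0.119]
tcp_rot: [[0.206, 0.978, -0.001], [0.978, -0.206, 0.0], [-0.0, -0.001, -1.0]]
ft_force: [-0.9, -0.6, -1.3]
finger_gap: 0.059
finger_force: 23.4
t 12.55 p [0.4672 0.0079 0.119 ] yaw y-axis -11.92 tilt [-0.001  0.    -1.   ] gap 0.059 ff 23.43633681535721 F [-0.9 -0.6 -1.3]
bay [-0.0776 -0.1215  0.113 ]
target [0.5493 0.0204 0.071 ] shift [0.0292 0.0778 0.0479]
```

```bash
python3 -m inch '[[1,[0.015,0.04,0],0],[1,[0.029,0.077,0.02],0],[1,[0.029,0.077,0.045],0],[1,[0.029,0.077,0.045],0],[1,[0.029,0.077,0.045],0]]' 20; python3 st.py b 0 -0.092 0.029
```

```text
t: 13.05
position: [0.5473, 0.0176, 0.0738]
tcp_rot: [[0.211, 0.977, -0.003], [0.977, -0.211, -0.001], [-0.001, -0.003, -1.0]]
ft_force: [-0.0, 1.0, -0.4]
finger_gap: 0.0588
finger_force: 23.4
t 13.05 p [0.5473 0.0176 0.0738] yaw y-axis -12.18 tilt [-0.003 -0.001 -1.   ] gap 0.0588 ff 23.436920642852783 F [-0.   1.  -0.4]
bay [-0.0014 -0.0952  0.0678]
target [0.5493 0.0204 0.035 ] shift [0.0033 0.0015 0.0388]
```

Lower it onto the prongs slowly and watch the force.

```bash
python3 -m inch '[[1,[0.003,0.001,0.008],0],[1,[0.003,0.001,0.014],0],[1,[0.003,0.001,0.019],0],[1,[0.003,0.001,0.024],0],[1,[0.003,0.001,0.028],0],[1,[0.003,0.001,0.028],0]]' 20; python3 st.py;python3 -m inch '[[1,[0,0,0.005],0],[1,[0,0,0.01],0],[1,[0,0,0.01],0]]' 20; python3 st.py b 0 -0.082 0.019
```

```text
t: 13.65
position: [0.5503, 0.0183, 0.0466]
tcp_rot: [[0.212, 0.977, -0.001], [0.977, -0.212, -0.004], [-0.004, -0.0, -1.0]]
ft_force: [-3.0, -5.5, 4.2]
finger_gap: 0.059
finger_force: 25.4
t 13.65 p [0.5503 0.0183 0.0466] yaw y-axis -12.26 tilt [-0.001 -0.004 -1.   ] gap 0.059 ff 25.41674494743347 F [-3.  -5.5  4.2]
bay [ 0.0014 -0.0939  0.0406]
t: 13.95
position: [0.5504, 0.0181, 0.0364]
tcp_rot: [[0.213, 0.977, -0.001], [0.977, -0.213, -0.004], [-0.004, -0.0, -1.0]]
ft_force: [-2.0, -5.9, 3.7]
finger_gap: 0.0591
finger_force: 26.8
t 13.95 p [0.5504 0.0181 0.0364] yaw y-axis -12.27 tilt [-0.001 -0.004 -1.   ] gap 0.0591 ff 26.771353483200073 F [-2.  -5.9  3.7]
bay [ 0.0015 -0.094   0.0304]
target [0.5514 0.0302 0.025 ] shift [ 0.0121 -0.0016  0.0114]
```

```bash
python3 -m inch '[[1,[0.003,-0.001,0.005],0],[1,[0.006,-0.001,0.01],0],[1,[0.009,-0.001,0.011],0],[1,[0.012,-0.001,0.011],0],[1,[0.012,-0.001,0.011],0]]' 20; python3 st.py; python3 -m inch '[[1,[0.002,0,0],0],[1,[0.003,0,0],0],[1,[0.003,0,0],0]]' 20; python3 st.py; python3 look.py s6 >/dev/null
```

```text
t: 14.45
position: [0.551, 0.0242, 0.0248]
tcp_rot: [[0.216, 0.976, -0.005], [0.976, -0.216, -0.012], [-0.012, -0.002, -1.0]]
ft_force: [-1.7, -15.4, 3.1]
finger_gap: 0.0594
finger_force: 29.5
t 14.45 p [0.551  0.0242 0.0248] yaw y-axis -12.47 tilt [-0.005 -0.012 -1.   ] gap 0.0594 ff 29.450984559953213 F [ -1.7 -15.4   3.1]
bay [ 0.0008 -0.088   0.0188]
t: 14.75
position: [0.5511, 0.0251, 0.0245]
tcp_rot: [[0.217, 0.976, -0.006], [0.976, -0.217, -0.014], [-0.015, -0.003, -1.0]]
ft_force: [-3.2, -19.1, 2.6]
finger_gap: 0.0593
finger_force: 29.5
t 14.75 p [0.5511 0.0251 0.0245] yaw y-axis -12.56 tilt [-0.006 -0.014 -1.   ] gap 0.0593 ff 29.538223065901548 F [ -3.2 -19.1   2.6]
bay [ 0.0007 -0.0871  0.0185]
```

View pics/s6_c.png

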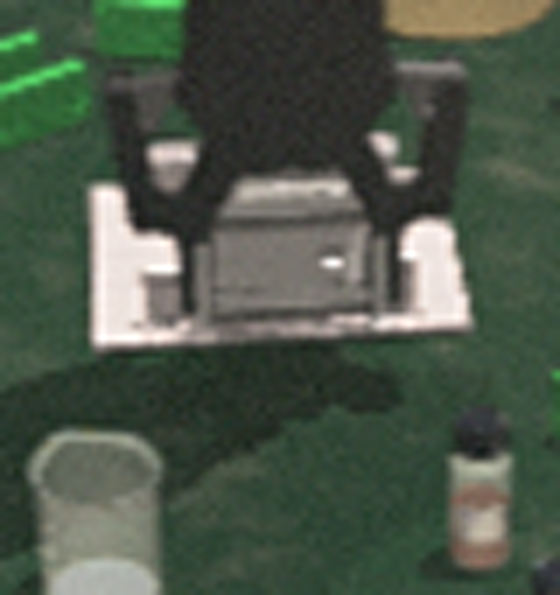

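The section now stands at about 90°: its open side faces the camera, its web is flat against the prongs and the gripped flange is at the bottom. I'll move it clear, set it on that flange and take hold of the upper one.

```bash
python3 -m inch '[[1,[-0.02,0,0],0],[1,[-0.05,0,0],0],[1,[-0.05,0,0],0],[1,[-0.05,0,0.015],0],[1,[-0.05,0,0.023],0],[1,[-0.05,0,0.023],0]]' 20; python3 st.py;python3 -m inch '[[1,[0,0,0.003],0],[1,[0,0,0.005],0],[1,[0,0,0.005],0]]' 20; python3 st.py
```

```text
t: 15.4
position: [0.5422, -0.0118, 0.0015]
tcp_rot: [[0.209, 0.978, -0.001], [0.978, -0.209, -0.0], [-0.001, -0.001, -1.0]]
ft_force: [-0.5, -1.6, 1.8]
finger_gap: 0.0589
finger_force: 30.2
t 15.4 p [ 0.5422 -0.0118  0.0015] yaw y-axis -12.05 tilt [-0.001 -0.    -1.   ] gap 0.0589 ff 30.226043611764908 F [-0.5 -1.6  1.8]
bay [-0.0002 -0.1251 -0.0045]
t: 15.7
position: [0.5423, -0.0121, -0.0002]
tcp_rot: [[0.209, 0.978, -0.001], [0.978, -0.209, -0.003], [-0.003, -0.0, -1.0]]
ft_force: [-9.3, -3.1, 29.7]
finger_gap: 0.0593
finger_force: 34.1
t 15.7 p [ 5.423e-01 -1.210e-02 -2.000e-04] yaw y-axis -12.05 tilt [-0.001 -0.003 -1.   ] gap 0.0593 ff 34.10383611917496 F [-9.3 -3.1 29.7]
bay [-1.000e-04 -1.253e-01 -6.200e-03]
```

```bash
python3 -m inch '[[1,[0,0,-0.004],0],[0,[0,0,-0.004],0],[0,[0,0,-0.004],0],[0,[-0.003,0,-0.02],0],[0,[-0.003,0,-0.032],0],[0,[-0.003,0,-0.032],0],[1,[-0.003,0,-0.032],0],[1,[-0.003,0,-0.032],0],[1,[-0.003,0,-0.032],0]]' 20; python3 st.py; python3 look.py s7
```

```text
t: 16.6
position: [0.5414, -0.0157, 0.029]
tcp_rot: [[0.21, 0.978, -0.001], [0.978, -0.21, -0.0], [-0.0, -0.001, -1.0]]
ft_force: [-0.0, 0.0, -0.8]
finger_gap: 0.0441
finger_force: 0.0
t 16.6 p [ 0.5414 -0.0157  0.029 ] yaw y-axis -12.15 tilt [-0.001 -0.    -1.   ] gap 0.0441 ff 0.0 F [-0.   0.  -0.8]
bay [-1.00e-04 -1.29e-01  2.30e-02]
tcp px [324.1 228.6]
183 ..........................xxx.xxx.xxx...xxxxx.xxxxx.xxx.........................
185 .........................xxxxxx.x.xxxxxxxxx..x.x.xxx.xx........................+
187 ..........................xxxxxxxxxxxxxx.x..xxxxx..............................+
189 ..........................xxxxxxxxxx.xxx.xxxx.xx..xxxx.........................+
191 .........................xxxxxxxxxxxx.x.x..xx.xxxxxx.xx...+.....................
193 .................x........xx.x.x.x...xxxxxxxxxx.x.xxxxx...+++++++++.............
195 ................+++++++....xx.xxxx.xxxxxxxxxxxxxx.x.x.xx........................
197 ..........................xxxxxxxxxxxxx.xx.x...xxxxxx.x........xx.x.............
199 ..........x...xx.x.....+++.xxxx.xxxxxx.x..x.x..xxxxxx.++
[... 2214 characters left out ...]
x..+++#####+........
253 xxx..+++++++++++++++++xxxxxxxx..........x.....xxx...xxxxxxxxxx..++++++++...+....
255 x.xx.+#++++++##+++++++.xxxxx...................x.xxxx.xxx.xxxxx.+.....++...+++..
257 xxxxx+++############++.x.....................x.x...x.x..x..xxxxxx........x......
259 xx.x.+################.....................x...x..xx.........x.............xx...
261 xxxxx+###############+........x.x.......x.xx..x..x.....x...................xxx.x
263 xxx...+############++.x...x...........x......x..xx...xx...................+++...
265 xx.xx.....+++++++............x.x.x.x......................................++####
267 ..xx.....x.x.x...............................................x..........x.++++++
```

```bash
python3 -m inch '[[0,[0,0,0],0],[0,[0,0,0],0],[0,[0,0,-0.04],0],[0,[0,0,-0.08],0],[0,[-0.05,0,-0.1],0],[0,[-0.1,0,-0.1],0],[0,[-0.14,0,-0.1],0],[0,[-0.14,0,-0.1],0]]' 20
python3 - <<'E'
from h import *
a=shot('top','t8');b=shot('side','s8')
B=np.array([.5686,.1104,.006]);an=np.radians(-12.1);M=np.array([[np.cos(an),-np.sin(an),0],[np.sin(an),np.cos(an),0],[0,0,1]])
print('expected center px',proj('top',B+M@np.array([0,-.13,.03])))
for n,im,(x0,x1,y0,y1) in(('top',a,(288,342,200,250)),('side',b,(295,355,195,245))):
    h=cv2.cvtColor(im,cv2.COLOR_BGR2HSV);g=im.min(2)
    for y in range(y0,y1): print(y,''.join('#' if h[y,x,1]<60 and g[y,x]>190 else 'o' if h[y,x,1]<70 and g[y,x]>130 else '+' if h[y,x,1]<70 and g[y,x]>75 else 'x' if g[y,x]<45 and h[y,x,1]<110 else '.' for x in range(x0,x1)))
E
```

```text
t: 17.45
position: [0.5101, -0.1604, 0.129]
tcp_rot: [[0.222, 0.975, -0.002], [0.975, -0.222, -0.004], [-0.004, -0.001, -1.0]]
ft_force: [-0.2, 0.3, 0.1]
finger_gap: 0.0859
finger_force: 0.0
expected center px [323.07947236 216.72939926]
200 ##############o..++...................................
201 #####oo#######o.+oo+..................................
202 #####oo#######+.o##o+++++.............................
203 ####ooo######o.+###ooo#oo+++..++......................
204 ####oo#######o.o###########oooooo+....................
205 ####oo#######o+o#################+....................
206 ####oo#######++o#################o+...................
207 ###oo######oo++o#################+....................
208 ###oo#####oo+.+###oo###oo#######o+....................
209 ###oo#####oo+.o###o####oo#######o.....................
210 ###oo#####oo++o#################o.....................
211 ###oo#####o+++o###o#############+.....................
212 ##oo#####oo+.+###oo############o+.....................
213 ##oo#####oo++o###o#############o......................
214 ##oo#####oo++o#################o
[... 4637 characters left out ...]
..xx.....+++++++++++++++++++++++..................
235 ....................++++++++++++.++........................+
236 .................xx.........................................
237 .+++++...........x.......x.x.........................xx.....
238 ooooooo++...........................................xxxxxxx.
239 +++++ooo++.........................................x.xxxxx..
240 ++++++++o++...................x.......................xxxx..
241 +++++++++++.............................x...x.......+++...++
242 +++++++++++.........................................+ooooooo
243 +++++++++++..........++++...........................++oooooo
244 +++++++++++.........................................++++++++
```

It fell back to open-up: it had only reached about 61°, and it needs more than 64° to settle on the flange. I'll measure it again and repeat with a deeper descent.

```bash
cat > loc.py <<'E'
from h import *
import sys
B=np.array([.5686,.1104,.006]);an=np.radians(-12.1);M=np.array([[np.cos(an),-np.sin(an),0],[np.sin(an),np.cos(an),0],[0,0,1]])
def loc(f,u,v,z,th=150):
    im=cv2.imread(f);m=(im.min(2)>th).astype(np.uint8)
    n,l,st,_=cv2.connectedComponentsWithStats(m,connectivity=4);k=l[v,u];c=cv2.findContours((l==k).astype(np.uint8),0,1)[0][0]
    P=np.array([ray('top',*p[0],z)[:2] for p in c]).astype(np.float32);rc=cv2.minAreaRect(P)
    q=np.array([*rc[0],z]);print(k,st[k],rc,'bay',(M.T@(q-B)).round(4))
loc(sys.argv[1],int(sys.argv[2]),int(sys.argv[3]),float(sys.argv[4]))
E
python3 loc.py pics/t8.png 312 215 0.028; python3 st.py
```

```text
41 [299 201  22  27 416] ((0.5478461980819702, 0.017906267195940018), (0.04657673463225365, 0.06452380865812302), 77.79451751708984) bay [-0.0009 -0.0948  0.022 ]
t 17.55 p [ 0.5118 -0.1537  0.1292] yaw y-axis -12.33 tilt [-0. -0. -1.] gap 0.0856 ff 0.0 F [ 0.3  1.1 -0. ]
bay [-2.000e-04 -2.701e-01  1.232e-01]
```

```bash
python3 -m inch '[[0,[0.05,0,0],0],[0,[0.1,0,0],0],[0,[0.14,0,0],0],[0,[0.155,0,0.03],0],[0,[0.155,0,0.07],0],[0,[0.155,0,0.07],0],[0,[0.155,0,0.07],0]]' 20; python3 st.py b -0.001 -0.113 0.0035
```

```text
t: 18.25
position: [0.5445, 0.0004, 0.0593]
tcp_rot: [[0.208, 0.978, -0.001], [0.978, -0.208, 0.001], [0.0, -0.002, -1.0]]
ft_force: [0.2, -0.5, 0.1]
finger_gap: 0.0853
finger_force: 0.0
t 18.25 p [5.445e-01 4.000e-04 5.930e-02] yaw y-axis -12.03 tilt [-0.001  0.001 -1.   ] gap 0.0853 ff 0.0 F [ 0.2 -0.5  0.1]
bay [-0.0005 -0.1126  0.0533]
target [5.439e-01 1.000e-04 9.500e-03] shift [-0.0004 -0.0004  0.0498]
```

```bash
python3 -m inch '[[0,[0,0,0.02],0],[0,[0,0,0.04],0],[0,[0,0,0.05],0],[0,[0,0,0.05],0],[1,[0,0,0.05],0],[1,[0,0,0.05],0],[1,[0,0,0.05],0],[1,[0,0,0.02],0],[1,[0,0,-0.01],0],[1,[0,0,-0.01],0],[1,[0.028,0,-0.01],0],[1,[0.028,0,-0.01],0]]' 20; python3 st.py b 0 -0.086 0.029
```

```text
t: 19.45
position: [0.5513, 0.0303, 0.0697]
tcp_rot: [[0.206, 0.979, 0.002], [0.979, -0.206, 0.003], [0.003, 0.001, -1.0]]
ft_force: [-0.2, 0.6, -1.1]
finger_gap: 0.0591
finger_force: 22.9
t 19.45 p [0.5513 0.0303 0.0697] yaw y-axis -11.9 tilt [ 0.002  0.003 -1.   ] gap 0.0591 ff 22.86024123430252 F [-0.2  0.6 -1.1]
bay [-0.0001 -0.082   0.0637]
target [0.5506 0.0263 0.035 ] shift [-0.0041  0.0001  0.0347]
```

```bash
python3 -m inch '[[1,[-0.005,0,0.008],0],[1,[-0.005,0,0.016],0],[1,[-0.005,0,0.022],0],[1,[-0.005,0,0.028],0],[1,[-0.004,0,0.034],0],[1,[-0.003,0,0.04],0],[1,[-0.002,0,0.045],0],[1,[-0.002,0,0.045],0]]' 20; python3 st.py;python3 -m inch '[[1,[0,0,0.006],0],[1,[0,0,0.012],0],[1,[0,0,0.018],0],[1,[0,0,0.018],0]]' 20; python3 st.py
```

```text
t: 20.25
position: [0.5494, 0.0207, 0.0229]
tcp_rot: [[0.214, 0.977, -0.003], [0.977, -0.214, -0.004], [-0.004, -0.002, -1.0]]
ft_force: [-1.3, -5.8, 2.1]
finger_gap: 0.0593
finger_force: 27.8
t 20.25 p [0.5494 0.0207 0.0229] yaw y-axis -12.33 tilt [-0.003 -0.004 -1.   ] gap 0.0593 ff 27.765257824212313 F [-1.3 -5.8  2.1]
bay [ 0.     -0.0917  0.0169]
t: 20.65
position: [0.5495, 0.0213, 0.0048]
tcp_rot: [[0.213, 0.977, -0.003], [0.977, -0.213, -0.003], [-0.003, -0.002, -1.0]]
ft_force: [0.7, -5.1, -2.9]
finger_gap: 0.0592
finger_force: 28.7
t 20.65 p [0.5495 0.0213 0.0048] yaw y-axis -12.32 tilt [-0.003 -0.003 -1.   ] gap 0.0592 ff 28.700298241165 F [ 0.7 -5.1 -2.9]
bay [ 0.     -0.0912 -0.0012]
```

```bash
python3 -m inch '[[1,[0.003,0,0],0],[1,[0.006,0,0],0],[1,[0.009,0,0],0],[1,[0.009,0,0],0]]' 20; python3 st.py
```

```text
t: 21.05
position: [0.5496, 0.0237, 0.0037]
tcp_rot: [[0.217, 0.976, -0.008], [0.976, -0.217, -0.011], [-0.013, -0.005, -1.0]]
ft_force: [0.6, -15.2, -4.4]
finger_gap: 0.0592
finger_force: 29.3
t 21.05 p [0.5496 0.0237 0.0037] yaw y-axis -12.54 tilt [-0.008 -0.011 -1.   ] gap 0.0592 ff 29.30267027579248 F [  0.6 -15.2  -4.4]
bay [-0.0004 -0.0888 -0.0023]
```

```bash
python3 -m inch '[[1,[-0.02,0,0],0],[1,[-0.04,0,0],0],[1,[-0.04,0,0],0],[1,[-0.04,0,0.002],0],[1,[-0.04,0,0.004],0],[1,[-0.04,0,0.004],0]]' 20; python3 st.py; python3 -m inch '[[1,[0,0,0.003],0],[1,[0,0,0.003],0]]' 20; python3 st.py
```

```text
t: 21.65
position: [0.5437, -0.0045, 0.0019]
tcp_rot: [[0.209, 0.978, -0.0], [0.978, -0.209, 0.001], [0.001, -0.001, -1.0]]
ft_force: [-0.2, -0.0, -2.0]
finger_gap: 0.0595
finger_force: 29.5
t 21.65 p [ 0.5437 -0.0045  0.0019] yaw y-axis -12.05 tilt [-0.     0.001 -1.   ] gap 0.0595 ff 29.499092255719006 F [-0.2 -0.  -2. ]
bay [-0.0003 -0.1176 -0.0041]
t: 21.85
position: [0.5442, -0.0049, -0.0007]
tcp_rot: [[0.21, 0.978, 0.001], [0.978, -0.21, 0.001], [0.001, 0.0, -1.0]]
ft_force: [0.2, -0.2, -0.4]
finger_gap: 0.0592
finger_force: 29.5
t 21.85 p [ 0.5442 -0.0049 -0.0007] yaw y-axis -12.09 tilt [ 0.001  0.001 -1.   ] gap 0.0592 ff 29.547478635795414 F [ 0.2 -0.2 -0.4]
bay [ 0.0003 -0.1178 -0.0067]
```

```bash
python3 -m inch '[[1,[0,0,0.003],0],[1,[0,0,0.003],0]]' 20; python3 st.py;  python3 -m inch '[[1,[0,0,0.003],0],[1,[0,0,0.003],0]]' 20; python3 st.py
```

```text
t: 22.05
position: [0.5442, -0.0054, -0.0022]
tcp_rot: [[0.21, 0.978, 0.001], [0.978, -0.21, -0.001], [-0.001, 0.001, -1.0]]
ft_force: [-3.3, -0.4, 13.3]
finger_gap: 0.0591
finger_force: 30.7
t 22.05 p [ 0.5442 -0.0054 -0.0022] yaw y-axis -12.13 tilt [ 0.001 -0.001 -1.   ] gap 0.0591 ff 30.70695970673114 F [-3.3 -0.4 13.3]
bay [ 0.0004 -0.1184 -0.0082]
t: 22.25
position: [0.544, -0.0064, -0.0047]
tcp_rot: [[0.211, 0.978, 0.0], [0.978, -0.211, -0.002], [-0.002, 0.001, -1.0]]
ft_force: [-6.1, -2.0, 17.3]
finger_gap: 0.0593
finger_force: 32.7
t 22.25 p [ 0.544  -0.0064 -0.0047] yaw y-axis -12.17 tilt [ 0.    -0.002 -1.   ] gap 0.0593 ff 32.66802103448242 F [-6.1 -2.  17.3]
bay [ 0.0005 -0.1193 -0.0107]
```

```bash
python3 -m inch '[[1,[0,0,0.002],0],[1,[0,0,0.002],0],[1,[0,0,0.001],0],[0,[0,0,-0.001],0],[0,[0,0,-0.001],0],[0,[0,0,-0.02],0],[0,[0,0,-0.06],0],[0,[0,0,-0.1],0],[0,[-0.05,0,-0.12],0],[0,[-0.1,0,-0.12],0],[0,[-0.14,0,-0.12],0],[0,[-0.14,0,-0.12],0]]' 20
python3 - <<'E'
from h import *
a=shot('top','t9');b=shot('side','s9')
for n,im,(x0,x1,y0,y1) in(('top',a,(295,335,200,235)),('side',b,(300,350,200,240))):
    h=cv2.cvtColor(im,cv2.COLOR_BGR2HSV);g=im.min(2)
    for y in range(y0,y1): print(y,''.join('#' if h[y,x,1]<60 and g[y,x]>190 else 'o' if h[y,x,1]<70 and g[y,x]>130 else '+' if h[y,x,1]<70 and g[y,x]>75 else 'x' if g[y,x]<45 and h[y,x,1]<110 else '.' for x in range(x0,x1)))
E
python3 st.py
```

```text
t: 23.45
position: [0.5122, -0.1506, 0.1126]
tcp_rot: [[0.222, 0.975, -0.002], [0.975, -0.222, -0.004], [-0.004, -0.001, -1.0]]
ft_force: [-0.1, -0.1, -0.0]
finger_gap: 0.0852
finger_force: 0.0
200 #######o................................
201 #######o................................
202 #######+.............+++................
203 ######o+....+.......+o#oo++++....+......
204 ######o...+++......+o######oo++.........
205 ######o.+++........+##########o+........
206 ######+.+++++......o###########o........
207 #####o+.++++......+o###########o........
208 ###oo+...++++.....+o###########o........
209 ###oo++..++.......+############+........
210 ###oo+..+.++......o###########o+........
211 ###o++...++......+o###########o.........
212 ##oo+............+o###########o.........
213 ##oo+............+############+.........
214 ##oo++..........+o###########o+x........
215 ##oo+...........+o###########o..........
216 #oo++...........+o###########o..........
217 oo#o............+############o..........
218 o##o............+############+x.........
219 ##o+............o###########o+x.........
220 ##
[... 2326 characters left out ...]
...........++++++++++++++++++++++..............
231 ..............+++++++++++++++++++++++.............
232 ..............++++++++++++++++++++ooo.............
233 ..............++++++++++++++++++++ooo.............
234 ............x.+++++++++++++++++++++oo.............
235 x..........xxx++++++++++++++++++++ooo.............
236 ...........xxx+++++++++++++++++++++++.............
237 ............x..++++++++++++++++++++++...........xx
238 oo++........xx.++++++++++.......................xx
239 ooo++.......xx...x...x.x..xxxxxxx..............xxx
t 23.55 p [ 0.5139 -0.1439  0.1128] yaw y-axis -12.32 tilt [-0.001  0.    -1.   ] gap 0.0852 ff 0.0 F [ 0.5  0.2 -0.3]
bay [-2.000e-04 -2.601e-01  1.068e-01]
```

```bash
python3 loc.py pics/t9.png 317 215 0.044; python3 st.py b 0 -0.1 0.023
```

```text
41 [310 203  17  26 289] ((0.5441550612449646, -0.003627737984061241), (0.0310748852789402, 0.06321538984775543), 77.70586395263672) bay [ 0.     -0.1166  0.038 ]
t 23.55 p [ 0.5139 -0.1439  0.1128] yaw y-axis -12.32 tilt [-0.001  0.    -1.   ] gap 0.0852 ff 0.0 F [ 0.5  0.2 -0.3]
bay [-2.000e-04 -2.601e-01  1.068e-01]
target [0.5476 0.0126 0.029 ] shift [ 0.1601 -0.0004  0.0839]
```

It is standing on its flange (28 mm wide from above, full height 44 mm). I'll grip the upper flange near its free edge.

```bash
python3 -m inch '[[0,[0.04,0,0],0],[0,[0.09,0,0],0],[0,[0.125,0,0.02],0],[0,[0.131,0,0.05],0],[0,[0.131,0,0.06],0],[0,[0.131,0,0.06],0],[0,[0.131,0,0.06],0]]' 20; python3 st.py b 0 -0.129 0.023
```

```text
t: 24.25
position: [0.5422, -0.0151, 0.0537]
tcp_rot: [[0.211, 0.977, 0.0], [0.977, -0.211, -0.0], [-0.0, 0.0, -1.0]]
ft_force: [-0.6, -0.1, 0.7]
finger_gap: 0.0851
finger_force: 0.0
t 24.25 p [ 0.5422 -0.0151  0.0537] yaw y-axis -12.19 tilt [ 0. -0. -1.] gap 0.0851 ff 0.0 F [-0.6 -0.1  0.7]
bay [ 0.0005 -0.1282  0.0477]
target [ 0.5416 -0.0157  0.029 ] shift [-0.0008 -0.0005  0.0247]
```

```bash
python3 -m inch '[[0,[-0.001,0,0.015],0],[0,[-0.001,0,0.025],0],[0,[-0.001,0,0.025],0],[1,[-0.001,0,0.025],0],[1,[-0.001,0,0.025],0],[1,[-0.001,0,0.025],0],[1,[-0.001,0,0.025],0]]' 20; python3 st.py
```

```text
t: 24.95
position: [0.5421, -0.0156, 0.0288]
tcp_rot: [[0.21, 0.978, 0.001], [0.978, -0.21, -0.0], [0.0, 0.001, -1.0]]
ft_force: [0.2, 0.1, 0.7]
finger_gap: 0.0596
finger_force: 21.9
t 24.95 p [ 0.5421 -0.0156  0.0288] yaw y-axis -12.15 tilt [ 0.001 -0.    -1.   ] gap 0.0596 ff 21.949195861816406 F [0.2 0.1 0.7]
bay [ 0.0005 -0.1288  0.0228]
```

```bash
python3 -m inch '[[1,[0,0,-0.03],0],[1,[0,0,-0.06],0],[1,[0,0,-0.066],0],[1,[0.03,0,-0.066],0],[1,[0.053,0,-0.066],0],[1,[0.053,0,-0.066],0],[1,[0.053,0,-0.066],0]]' 20; python3 st.py b 0 -0.076 0.077
```

```text
t: 25.65
position: [0.5522, 0.0364, 0.0935]
tcp_rot: [[0.209, 0.978, -0.001], [0.978, -0.209, -0.0], [-0.001, -0.001, -1.0]]
ft_force: [0.1, -0.4, -1.0]
finger_gap: 0.0589
finger_force: 22.8
t 25.65 p [0.5522 0.0364 0.0935] yaw y-axis -12.07 tilt [-0.001 -0.    -1.   ] gap 0.0589 ff 22.802618443965912 F [ 0.1 -0.4 -1. ]
bay [-0.0005 -0.0758  0.0875]
target [0.5527 0.0361 0.083 ] shift [-0.0002  0.0005  0.0105]
```

```bash
python3 -m inch '[[1,[0,0,0.005],0],[1,[0,0,0.01],0],[1,[-0.002,0,0.014],0],[1,[-0.004,0,0.018],0],[1,[-0.007,0,0.022],0],[1,[-0.01,0,0.025],0],[1,[-0.014,0,0.028],0],[1,[-0.014,0,0.028],0]]' 20; python3 st.py b 0 -0.096 0.049
```

```text
t: 26.45
position: [0.55, 0.0207, 0.0669]
tcp_rot: [[0.212, 0.977, 0.0], [0.977, -0.212, -0.002], [-0.002, 0.0, -1.0]]
ft_force: [-1.9, -2.7, 7.1]
finger_gap: 0.0591
finger_force: 24.9
t 26.45 p [0.55   0.0207 0.0669] yaw y-axis -12.26 tilt [ 0.    -0.002 -1.   ] gap 0.0591 ff 24.893724024295807 F [-1.9 -2.7  7.1]
bay [ 0.0006 -0.0916  0.0609]
target [0.5485 0.0165 0.055 ] shift [-0.0044 -0.0006  0.0119]
```

```bash
python3 -m inch '[[1,[-0.002,0,0.004],0],[1,[-0.004,0,0.007],0],[1,[-0.006,0,0.0105],0],[1,[-0.006,0,0.0105],0]]' 20; python3 st.py;  python3 -m inch '[[1,[-0.001,0,0.003],0],[1,[-0.002,0,0.006],0],[1,[-0.002,0,0.009],0],[1,[-0.001,0,0.011],0],[1,[-0.001,0,0.011],0]]' 20; python3 st.py
```

```text
t: 26.85
position: [0.5486, 0.0137, 0.0563]
tcp_rot: [[0.213, 0.977, -0.001], [0.977, -0.213, -0.003], [-0.004, 0.0, -1.0]]
ft_force: [-3.1, -4.7, 8.3]
finger_gap: 0.0593
finger_force: 27.5
t 26.85 p [0.5486 0.0137 0.0563] yaw y-axis -12.29 tilt [-0.001 -0.003 -1.   ] gap 0.0593 ff 27.53386616706848 F [-3.1 -4.7  8.3]
bay [ 0.0007 -0.0987  0.0503]
t: 27.35
position: [0.5475, 0.0102, 0.0452]
tcp_rot: [[0.214, 0.977, -0.003], [0.977, -0.214, -0.007], [-0.008, -0.002, -1.0]]
ft_force: [-5.2, -10.3, 9.9]
finger_gap: 0.0589
finger_force: 32.8
t 27.35 p [0.5475 0.0102 0.0452] yaw y-axis -12.36 tilt [-0.003 -0.007 -1.   ] gap 0.0589 ff 32.84148344770074 F [ -5.2 -10.3   9.9]
bay [ 0.0004 -0.1024  0.0392]
```

```bash
python3 -m inch '[[1,[0,0,0.003],0],[1,[0.001,0,0.005],0],[1,[0.003,0,0.005],0],[1,[0.005,0,0.005],0],[1,[0.005,0,0.005],0]]' 20; python3 st.py;python3 -m inch '[[1,[0.002,0,0],0],[1,[0.004,0,0],0],[1,[0.004,0,0],0]]' 20; python3 st.py; python3 look.py s10
```

```text
t: 27.85
position: [0.5473, 0.0099, 0.0402]
tcp_rot: [[0.217, 0.976, -0.007], [0.976, -0.217, -0.014], [-0.016, -0.004, -1.0]]
ft_force: [-6.9, -19.4, 14.5]
finger_gap: 0.0592
finger_force: 37.7
t 27.85 p [0.5473 0.0099 0.0402] yaw y-axis -12.53 tilt [-0.007 -0.014 -1.   ] gap 0.0592 ff 37.70623505115509 F [ -6.9 -19.4  14.5]
bay [ 0.0003 -0.1027  0.0342]
t: 28.15
position: [0.5473, 0.0102, 0.0401]
tcp_rot: [[0.219, 0.976, -0.009], [0.975, -0.219, -0.019], [-0.021, -0.005, -1.0]]
ft_force: [-8.9, -24.5, 17.7]
finger_gap: 0.0593
finger_force: 38.5
t 28.15 p [0.5473 0.0102 0.0401] yaw y-axis -12.66 tilt [-0.009 -0.019 -1.   ] gap 0.0593 ff 38.51411461830139 F [ -8.9 -24.5  17.7]
bay [ 0.0002 -0.1025  0.0341]
tcp px [323.4 219.7]
174 ..........................xxxxx..x.xxx.x.xx..x.xxx.x.xx.......##.##.............
176 ...........................xx.xx..xxx.xxx..xxxxxxx.x.xx.........................
178 ...........................xxxxxx.xxxx...xx...xxxxxx.x..........................
180 ............+.............xx.xxxxx.x..x..x...x...xxxxxx..................+......
182 ...................
[... 2591 characters left out ...]
.x..+#######+.......
244 xxxx+++++++++++++++++++....xxxxxx.................x....x......x.+++++++++.......
246 xxxx.+++++++++++++++++......x.....................x....x...x..x.++.....++.......
248 x..xx++++++++++++++++++................x......x.x...............+++++++++.......
250 xxx.x.+++++++++++++++++x..........................x..x.x...xx...+++#####+.......
252 xxxxx.+++++++++++++++++....................x.x.......x..x..x.x..+++####++.......
254 xx.xx.+++++++++++++++++...............................x..x.x...x........+.......
256 .x.xx.++++##########+++.....................x........x.xx...xxxx..+...++....++..
258 .x..x.+###############+.............x.............x.x.......xx.xxxxxxx......x...
```

View pics/s10_c.png

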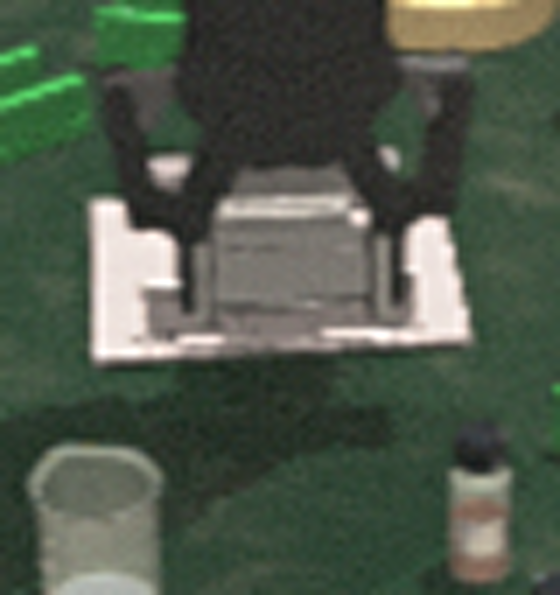

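The section has turned past 55°, and its open side now faces down and outwards. Released on the mat, it should fall flat open-down.

```bash
python3 -m inch '[[1,[-0.01,0,-0.01],0],[1,[-0.03,0,-0.01],0],[1,[-0.05,0,-0.005],0],[1,[-0.05,0,0.005],0],[1,[-0.05,0,0.012],0],[1,[-0.05,0,0.012],0]]' 20; python3 st.py; python3 -m inch '[[1,[0,0,0.003],0],[1,[0,0,0.006],0],[1,[0,0,0.006],0]]' 20; python3 st.py
```

```text
t: 28.8
position: [0.5391, -0.0231, 0.0266]
tcp_rot: [[0.209, 0.978, -0.002], [0.978, -0.209, 0.001], [0.001, -0.002, -1.0]]
ft_force: [0.1, -0.2, -1.9]
finger_gap: 0.0593
finger_force: 36.0
t 28.8 p [ 0.5391 -0.0231  0.0266] yaw y-axis -12.06 tilt [-0.002  0.001 -1.   ] gap 0.0593 ff 36.04974154382944 F [ 0.1 -0.2 -1.9]
bay [-0.0008 -0.1367  0.0206]
t: 29.1
position: [0.5397, -0.0238, 0.0215]
tcp_rot: [[0.209, 0.978, -0.0], [0.978, -0.209, 0.0], [0.0, -0.0, -1.0]]
ft_force: [-0.6, 0.5, -1.5]
finger_gap: 0.0591
finger_force: 36.1
t 29.1 p [ 0.5397 -0.0238  0.0215] yaw y-axis -12.09 tilt [-0.  0. -1.] gap 0.0591 ff 36.052269861102104 F [-0.6  0.5 -1.5]
bay [-1.000e-04 -1.373e-01  1.550e-02]
```

```bash
python3 -m inch '[[1,[0,0,0.004],0],[1,[0,0,0.008],0],[1,[0,0,0.008],0]]' 20; python3 st.py; python3 -m inch '[[1,[0,0,0.004],0],[1,[0,0,0.008],0],[1,[0,0,0.008],0]]' 20; python3 st.py
```

```text
t: 29.4
position: [0.5394, -0.0244, 0.0132]
tcp_rot: [[0.21, 0.978, -0.001], [0.978, -0.21, -0.0], [-0.0, -0.001, -1.0]]
ft_force: [0.3, -0.6, -2.0]
finger_gap: 0.0589
finger_force: 36.1
t 29.4 p [ 0.5394 -0.0244  0.0132] yaw y-axis -12.14 tilt [-0.001 -0.    -1.   ] gap 0.0589 ff 36.05755738914013 F [ 0.3 -0.6 -2. ]
bay [-0.0003 -0.138   0.0072]
t: 29.7
position: [0.5393, -0.0274, 0.0075]
tcp_rot: [[0.212, 0.977, -0.002], [0.977, -0.212, -0.005], [-0.005, -0.001, -1.0]]
ft_force: [-7.6, -6.0, 18.7]
finger_gap: 0.059
finger_force: 42.4
t 29.7 p [ 0.5393 -0.0274  0.0075] yaw y-axis -12.25 tilt [-0.002 -0.005 -1.   ] gap 0.059 ff 42.43909299373627 F [-7.6 -6.  18.7]
bay [ 0.0003 -0.1409  0.0015]
```

```bash
python3 -m inch '[[1,[0,0,0.003],0],[1,[0,0,0.002],0],[0,[0,0,0],0],[0,[0,0,0],0],[0,[0,0,-0.02],0],[0,[0,0,-0.06],0],[0,[0,0,-0.1],0],[0,[-0.05,0,-0.12],0],[0,[-0.1,0,-0.12],0],[0,[-0.14,0,-0.12],0],[0,[-0.14,0,-0.12],0]]' 20
python3 - <<'E'
from h import *
a=shot('top','t11');b=shot('side','s11')
for n,im,(x0,x1,y0,y1) in(('top',a,(300,345,202,237)),('side',b,(295,350,204,250))):
    h=cv2.cvtColor(im,cv2.COLOR_BGR2HSV);g=im.min(2)
    for y in range(y0,y1): print(y,''.join('#' if h[y,x,1]<60 and g[y,x]>190 else 'o' if h[y,x,1]<70 and g[y,x]>130 else '+' if h[y,x,1]<70 and g[y,x]>75 else 'x' if g[y,x]<45 and h[y,x,1]<110 else '.' for x in range(x0,x1)))
E
python3 st.py
```

```text
t: 30.8
position: [0.5085, -0.1688, 0.1253]
tcp_rot: [[0.221, 0.975, -0.001], [0.975, -0.221, -0.003], [-0.004, -0.001, -1.0]]
ft_force: [-0.2, 0.5, -0.3]
finger_gap: 0.0854
finger_force: 0.0
202 ##+.........................+................
203 #o+..............+++.........................
204 #o...+++........+oooo++++....................
205 #o.+++..........+#####ooo+++++...............
206 #+.++++.........o##########oooo+++...........
207 o+.+++++.......+o###############oo+..........
208 +..+++++.......+o#################+..........
209 +...+++........+##################+..........
210 +..++++........o########o#########+..........
211 +...+.+........o#######o+o#######o...........
212 ....+.........+o#################o...........
213 +..........+..+o#################o...........
214 +.........+++.+##################+...........
215 +.........++.+o#################o+...........
216 .............+o#################o............
217 .............+o#################o............
218 .............+##################o............
219 ........+....o##################+............
220 ....
[... 3040 characters left out ...]
+++++++++.....x.....x
241 +++++++++++.......x.+++++++++++++++++++++++.........+++
242 +++++++++++..........+++++++++++++++.......x....x.x.+oo
243 ++++++++++++.........++..........xxx..x....x........++o
244 +++++++++++.........................................+++
245 +++++++++++.....................................x...+++
246 +++++++++++....+....................................++.
247 +++++o+++++....+.......................................
248 +++++++++++....................................x....+++
249 +++++++++++..................................x......+++
t 30.9 p [ 0.5102 -0.1621  0.1255] yaw y-axis -12.29 tilt [ 0.  0. -1.] gap 0.0853 ff 0.0 F [-0.4  0.8  0.3]
bay [-0.     -0.2787  0.1195]
```

It is open-down: one uniform bright web face on top, with a full flange wall in front. I'll locate it and regrip it across its middle.

```bash
python3 loc.py pics/t11.png 322 217 0.028; python3 st.py b 0 -0.147 0.06
```

```text
46 [313 204  21  27 428] ((0.541589081287384, -0.01614769920706749), (0.04731421172618866, 0.0631447434425354), 79.26665496826172) bay [ 1.000e-04 -1.294e-01  2.200e-02]
t 30.9 p [ 0.5102 -0.1621  0.1255] yaw y-axis -12.29 tilt [ 0.  0. -1.] gap 0.0853 ff 0.0 F [-0.4  0.8  0.3]
bay [-0.     -0.2787  0.1195]
target [ 0.5378 -0.0333  0.066 ] shift [ 0.1316 -0.0004  0.0596]
```

```bash
python3 -m inch '[[0,[0.05,0,0],-0.01],[0,[0.1,0,0],-0.02],[0,[0.14,0,0.03],-0.02],[0,[0.149,0,0.06],-0.02],[0,[0.149,0,0.075],-0.02],[0,[0.149,0,0.075],-0.02],[0,[0.149,0,0.075],-0.02]]' 40; python3 st.py b 0 -0.1294 0.008
python3 - <<'E'
from h import *
B=np.array([.5686,.1104,.006]);an=np.radians(-12.1);M=np.array([[np.cos(an),-np.sin(an),0],[np.sin(an),np.cos(an),0],[0,0,1]])
for f in('pics/t9.png','pics/t11.png'):
    g=cv2.imread(f)[:,:,0].astype(np.float32);o=[]
    for y in np.arange(-.05,.05,.002):
        P=np.array([proj('top',B+M@np.array([x,y,.028])) for x in np.linspace(-.02,.02,21)],np.float32)
        o.append(int(cv2.remap(g,P[:,0].reshape(1,-1),P[:,1].reshape(1,-1),1).mean()))
    print([(int(round(-50+2*i)),v) for i,v in enumerate(o)])
E
```

```text
t: 31.6
position: [0.5419, -0.0162, 0.0511]
tcp_rot: [[0.192, 0.981, 0.0], [0.981, -0.192, -0.0], [-0.0, 0.0, -1.0]]
ft_force: [0.5, -0.5, 0.3]
finger_gap: 0.0856
finger_force: 0.0
t 31.6 p [ 0.5419 -0.0162  0.0511] yaw y-axis -11.05 tilt [ 0. -0. -1.] gap 0.0856 ff 0.0 F [ 0.5 -0.5  0.3]
bay [ 0.0005 -0.1294  0.0451]
target [ 0.5415 -0.0161  0.014 ] shift [ 0.     -0.0005  0.0371]
[(-50, 220), (-48, 195), (-46, 165), (-44, 169), (-42, 207), (-40, 240), (-38, 246), (-36, 243), (-34, 241), (-32, 244), (-30, 247), (-28, 248), (-26, 247), (-24, 246), (-22, 245), (-20, 245), (-18, 246), (-16, 248), (-14, 246), (-12, 226), (-10, 182), (-8, 169), (-6, 207), (-4, 240), (-2, 244), (0, 238), (2, 234), (4, 239), (6, 244), (8, 244), (10, 243), (12, 245), (14, 246), (16, 247), (18, 248), (20, 247), (22, 246), (24, 245), (26, 246), (28, 248), (30, 245), (32, 217), (34, 166), (36, 150), (38, 194), (40, 237), (42, 245), (44, 235), (46, 205), (48, 180)]
[(-50, 219), (-48, 195), (-46, 165), (-44, 168), (-42, 206), (-40, 239), (-38, 245), (-36, 243), (-34, 241), (-32, 244), (-30, 247), (-28, 247), (-26, 247), (-24, 246), (-22, 245), (-20, 244), (-18, 246), (-16, 248), (-14, 246), (-12, 226), (-10, 182), (-8, 169), (-6, 207), (-4, 240), (-2, 244), (0, 238), (2, 233), (4, 239), (6, 244), (8, 244), (10, 243), (12, 245), (14, 246), (16, 247), (18, 247), (20, 247), (22, 246), (24, 245), (26, 246), (28, 248), (30, 245), (32, 217), (34, 165), (36, 149), (38, 193), (40, 236), (42, 245), (44, 235), (46, 205), (48, 179)]
```

```bash
python3 -m inch '[[0,[0,0,0.02],0],[0,[0,0,0.037],0],[0,[0,0,0.037],0],[1,[0,0,0.037],0],[1,[0,0,0.037],0],[1,[0,0,0.037],0],[1,[0,0,0.037],0],[1,[0,0,0.01],0],[1,[0,0,-0.03],0],[1,[0,0,-0.045],0],[1,[0,0,-0.045],0]]' 40; python3 st.py b 0 0.0018 0.06
```

```text
t: 32.7
position: [0.5437, -0.0157, 0.0986]
tcp_rot: [[0.191, 0.981, 0.006], [0.982, -0.191, -0.001], [0.001, 0.006, -1.0]]
ft_force: [-0.5, -0.8, -2.7]
finger_gap: 0.0587
finger_force: 44.4
t 32.7 p [ 0.5437 -0.0157  0.0986] yaw y-axis -11.03 tilt [ 0.006 -0.001 -1.   ] gap 0.0587 ff 44.425896406173706 F [-0.5 -0.8 -2.7]
bay [ 0.0021 -0.1285  0.0926]
target [0.569  0.1122 0.066 ] shift [1.303e-01 1.000e-04 3.270e-02]
```

```bash
python3 -m inch '[[1,[0.03,0,0],0.01],[1,[0.07,0,0],0.019],[1,[0.11,0,0],0.019],[1,[0.13,0,0],0.019],[1,[0.13,0,0.015],0.019],[1,[0.13,0,0.03],0.019],[1,[0.13,0,0.03],0.019],[1,[0.13,0,0.03],0.019]]' 40; python3 st.py b 0 0.0018 0.045
```

```text
t: 33.5
position: [0.5656, 0.1099, 0.0643]
tcp_rot: [[0.212, 0.977, -0.003], [0.977, -0.212, -0.001], [-0.002, -0.002, -1.0]]
ft_force: [0.8, -0.3, 0.4]
finger_gap: 0.0586
finger_force: 44.4
t 33.5 p [0.5656 0.1099 0.0643] yaw y-axis -12.22 tilt [-0.003 -0.001 -1.   ] gap 0.0586 ff 44.366260170936584 F [ 0.8 -0.3  0.4]
bay [-0.0028 -0.0011  0.0583]
target [0.569  0.1122 0.051 ] shift [0.0029 0.0028 0.0133]
```

```bash
python3 -m inch '[[1,[0.003,0.002,0.005],0],[1,[0.003,0.002,0.01],0],[1,[0.003,0.002,0.01],0],[1,[0.003,0.002,0.01],0]]' 40; python3 st.py b 0 0.0018 0.022
```

```text
t: 33.9
position: [0.5691, 0.1144, 0.0558]
tcp_rot: [[0.21, 0.978, 0.0], [0.978, -0.21, -0.0], [-0.0, 0.0, -1.0]]
ft_force: [-0.5, -0.1, -2.5]
finger_gap: 0.0586
finger_force: 44.4
t 33.9 p [0.5691 0.1144 0.0558] yaw y-axis -12.1 tilt [ 0. -0. -1.] gap 0.0586 ff 44.39219892024994 F [-0.5 -0.1 -2.5]
bay [-0.0003  0.004   0.0498]
target [0.569  0.1122 0.028 ] shift [-0.0022  0.0003  0.0278]
```

```bash
python3 -m inch '[[1,[-0.002,0,0.005],0],[1,[-0.002,0,0.01],0],[1,[-0.002,0,0.015],0],[1,[-0.002,0,0.019],0],[1,[-0.002,0,0.023],0],[1,[-0.002,0,0.026],0],[1,[-0.002,0,0.026],0]]' 40; python3 st.py b 0 0.0018 0.022
```

```text
t: 34.6
position: [0.5688, 0.1128, 0.0298]
tcp_rot: [[0.209, 0.978, 0.0], [0.978, -0.209, -0.0], [0.0, 0.0, -1.0]]
ft_force: [-0.1, 0.5, -1.0]
finger_gap: 0.0585
finger_force: 44.4
t 34.6 p [0.5688 0.1128 0.0298] yaw y-axis -12.07 tilt [ 0. -0. -1.] gap 0.0585 ff 44.39679980278015 F [-0.1  0.5 -1. ]
bay [-0.0003  0.0024  0.0238]
target [0.569  0.1122 0.028 ] shift [-0.0006  0.0003  0.0018]
```

```bash
python3 -m inch '[[1,[0,0,0.003],0],[1,[0,0,0.003],0],[0,[0,0,0.003],0],[0,[0,0,0.003],0],[0,[0,0,0],0],[0,[0,0,-0.04],0],[0,[0,0,-0.08],0],[0,[0,0,-0.12],0],[1,[0,0,-0.15],0],[1,[0,0,-0.15],0],[1,[0,0,-0.15],0]]' 40; python3 st.py
python3 - <<'E'
from h import *
B=np.array([.5686,.1104,.006]);an=np.radians(-12.1);M=np.array([[np.cos(an),-np.sin(an),0],[np.sin(an),np.cos(an),0],[0,0,1]])
for a in np.arange(1.8,2.3,.05):
    X=B+M@np.array([0,.06-.134*np.cos(a),.04+.134*np.sin(a)]);print(round(a,2),X.round(3),proj('top',X).round(1),proj('side',X).round(1))
E
```

```text
t: 35.7
position: [0.5688, 0.1124, 0.1801]
tcp_rot: [[0.21, 0.978, 0.001], [0.978, -0.21, -0.0], [0.0, 0.001, -1.0]]
ft_force: [-0.1, 0.1, -0.5]
finger_gap: 0.0438
finger_force: 0.0
t 35.7 p [0.5688 0.1124 0.1801] yaw y-axis -12.1 tilt [ 0.001 -0.    -1.   ] gap 0.0438 ff 0.0 F [-0.1  0.1 -0.5]
bay [-0.0003  0.002   0.1741]
1.8 [0.588 0.199 0.176] [230.9 189.8] [317.3 144.5]
1.85 [0.589 0.205 0.175] [228.3 189.3] [317.2 144.2]
1.9 [0.59  0.211 0.173] [225.8 188.8] [317.1 144. ]
1.95 [0.592 0.218 0.17 ] [223.4 188.4] [316.9 144. ]
2.0 [0.593 0.224 0.168] [221.1 188. ] [316.8 144. ]
2.05 [0.594 0.229 0.165] [218.8 187.6] [316.7 144.1]
2.1 [0.595 0.235 0.162] [216.7 187.3] [316.7 144.4]
2.15 [0.597 0.241 0.158] [214.7 187. ] [316.6 144.8]
2.2 [0.598 0.246 0.154] [212.8 186.7] [316.5 145.3]
2.25 [0.599 0.251 0.15 ] [211.  186.5] [316.4 145.9]
```

```bash
python3 -m inch '[[1,[0,0,-0.036],0],[1,[0.05,0,-0.04],0],[1,[0.1,0,-0.04],0],[1,[0.15,0,-0.04],0],[1,[0.188,0,-0.04],0],[1,[0.188,0,-0.01],0],[1,[0.188,0,0.015],0],[1,[0.188,0,0.015],0],[1,[0.188,0,0.015],0]]' 40; python3 st.py b 0 0.19 0.155
python3 - <<'E'
from h import *
a=shot('top','t12');b=shot('side','s12')
for n,im,(x0,x1,y0,y1) in(('side',b,(300,350,190,225)),('top',a,(245,310,180,232))):
    h=cv2.cvtColor(im,cv2.COLOR_BGR2HSV);g=im.min(2)
    for y in range(y0,y1): print(y,''.join('#' if h[y,x,1]<60 and g[y,x]>225 else 'o' if h[y,x,1]<70 and g[y,x]>140 else '+' if h[y,x,1]<70 and g[y,x]>75 else 'x' if g[y,x]<45 and h[y,x,1]<110 else '.' for x in range(x0,x1)))
E
```

```text
t: 36.6
position: [0.6076, 0.2959, 0.1634]
tcp_rot: [[0.21, 0.978, -0.003], [0.978, -0.21, -0.001], [-0.002, -0.002, -1.0]]
ft_force: [0.7, -0.1, 0.5]
finger_gap: -0.0002
finger_force: 0.0
t 36.6 p [0.6076 0.2959 0.1634] yaw y-axis -12.1 tilt [-0.003 -0.001 -1.   ] gap -0.0002 ff 0.0 F [ 0.7 -0.1  0.5]
bay [-0.0008  0.1895  0.1574]
target [0.6084 0.2962 0.161 ] shift [0.0005 0.0008 0.0024]
190 x.x..xxxxx.xx.++....+.+..++.......................
191 x.x..xx.......++.........++.......................
192 xx.xx.........++.........++.......................
193 xxxxxx........++.........++.......................
194 ..xx..x.......++.xxx.....++.......................
195 ....x...x.....+++....+++.++++++oooooooo+..........
196 ..++++++++++o++ooooooooooooooooooooooooo..........
197 ..+oooooooooooooooooooooooooooooooooooo+..........
198 ..+ooooooooooooooooooooooooooooo++++++++..........
199 ..+o++++++++oooooooooooooooooooo++++++++...+++....
200 ..++++++++++ooooooooooooo++++ooo+++++++oooo##o+...
201 ..++++++++++ooooooooooooooooooooo++++++oooo##o....
202 ooo+++++++++ooooooooooooooooooooo+++++ooooo
[... 4157 characters left out ...]

222 .+o####ooo#####################o#oooo#####oooooo###o+............
223 .o#####oo##################################ooooo###o+............
224 .o######o###################################oooo###o.............
225 +o###########################################ooo###+.............
226 +###########################################oooo###+.............
227 o###########################################oooo##o+.............
228 o###########################################ooooooo+.............
229 o##########################################ooooo##o..............
230 +oooo######################################oooo###o..............
231 ...++oooo###################################ooo##o+..............
```

```bash
python3 - <<'E'
from h import *
B=np.array([.5686,.1104,.006]);an=np.radians(-12.1);M=np.array([[np.cos(an),-np.sin(an),0],[np.sin(an),np.cos(an),0],[0,0,1]])
for z in(.036,.046):
  print(z,[proj('side',B+M@np.array([x,y,z])).round(1).tolist() for x in(-.03,.03) for y in(-.020,.024)],[proj('side',B+M@np.array([0,-.020,z-.02])).round(1).tolist()])
E
python3 -m inch '[[1,[-0.02,0,0],0],[1,[-0.04,0,0],0],[1,[-0.055,0,0],0],[1,[-0.07,0,0],0],[1,[-0.085,0,0],0],[1,[-0.1,0,0],0],[1,[-0.115,0,0],0],[1,[-0.13,0,0],0],[1,[-0.145,0,0],0],[1,[-0.16,0,0],0],[1,[-0.175,0,0],0]]' 40; python3 st.py
```

```text
0.036 [[310.6, 204.5], [309.8, 197.0], [331.7, 203.3], [330.4, 195.9]] [[321.3, 210.0]]
0.046 [[310.4, 201.4], [309.7, 194.0], [331.7, 200.2], [330.3, 192.8]] [[321.2, 207.0]]
t: 37.8
position: [0.571, 0.124, 0.1647]
tcp_rot: [[0.21, 0.978, -0.0], [0.978, -0.21, -0.0], [-0.0, -0.0, -1.0]]
ft_force: [0.5, 2.0, -0.2]
finger_gap: -0.0001
finger_force: 0.3
t 37.8 p [0.571  0.124  0.1647] yaw y-axis -12.1 tilt [-0. -0. -1.] gap -0.0001 ff 0.33234248170629144 F [ 0.5  2.  -0.2]
bay [-0.0005  0.0138  0.1587]
```

The third section projects exactly at web height 36 mm, so it is home. Continuing the keeper swing.

```bash
python3 -m inch '[[1,[-0.015,0,0],0],[1,[-0.03,0,0],0],[1,[-0.04,0,0],0],[1,[-0.04,0,0],0],[1,[-0.02,0,-0.04],0],[1,[-0.02,0,-0.06],0],[1,[-0.02,0,-0.06],0]]' 40; python3 st.py
python3 - <<'E'
from h import *
B=np.array([.5686,.1104,.006]);an=np.radians(-12.1);M=np.array([[np.cos(an),-np.sin(an),0],[np.sin(an),np.cos(an),0],[0,0,1]])
b=shot('side','s13')
h=cv2.cvtColor(b,cv2.COLOR_BGR2HSV);g=b.min(2)
for y in range(140,225): print(y,''.join('#' if h[y,x,1]<60 and g[y,x]>225 else 'o' if h[y,x,1]<70 and g[y,x]>140 else '+' if h[y,x,1]<70 and g[y,x]>75 else 'x' if g[y,x]<50 and h[y,x,1]<120 else '.' for x in range(300,345)))
for a in(1.3,1.1,1,.9,.8,.7): print(a,[proj('side',B+M@np.array([0,.06-r_*np.cos(a),.04+r_*np.sin(a)])).round(1).tolist() for r_ in(.117,.151)])
E
```

```text
t: 38.5
position: [0.5691, 0.108, 0.2283]
tcp_rot: [[0.207, 0.978, 0.007], [0.978, -0.207, 0.002], [0.003, 0.006, -1.0]]
ft_force: [0.1, -1.1, -0.7]
finger_gap: 0.0001
finger_force: 0.0
t 38.5 p [0.5691 0.108  0.2283] yaw y-axis -11.97 tilt [ 0.007  0.002 -1.   ] gap 0.0001 ff 0.0 F [ 0.1 -1.1 -0.7]
bay [ 0.001  -0.0023  0.2223]
140 +++++++++++++++++++++++++++++++++++++++++++++
141 ++++++++++++++++++++..+++++++++++++++++++++++
142 +++++++++++++++++++++++++++++++++++++++++++++
143 +++++++++++++++++++++++++++++++++++++++++++++
144 +++++++++++++++++++++++++++++++++++++++++++++
145 +++++++++++++++++++++++++++++++++++++++++++++
146 +++++++++++++++++++++++++++++++++++++++++++++
147 +++++++++++++++++++++++++++++++++++++++++++++
148 +++++++++++++++++++++++++++++++++++++++++++++
149 +++++++++++++++++++++++++++++++++++++++++++++
150 +++++++++++++++++++++++++++++++++++++++++++++
151 +++++++++++++++++++++++++++++++++++++++++++++
152 +++++++++++++++++++++++++++++++++++++++++++++
153 +++++++++++++++++++++++++++++++++++++++++++++
154 +++++++++++++++++++++++++++++++++++++++++++++
155 +++++++++++++++
[... 3000 characters left out ...]
+++++++++++++++++++++++++++ooo
216 ooo+++++++++++++++++++++++++++++++++++++++ooo
217 ooo+++++++++++++++++++++++++++++++++++++++ooo
218 o+++++++++++++++++++++++++++++++++++++++++ooo
219 ++++++++++++++++++++++++++++++++++++++++++ooo
220 +++++++++++++++++++++++++++++++++++++++++oooo
221 +++++++++++++++++++++++++++++oooooooooooooooo
222 +++++++++++++oo+++++++++++oo+oo++o++ooooooooo
223 o+++ooooooo++++++++o++ooooooooo+++++++++++++.
224 +oo+ooooooooo+++++++..+.+.......xxxxxxxxxx.xx
1.3 [[318.9, 159.0], [318.8, 149.3]]
1.1 [[319.5, 165.0], [319.6, 157.2]]
1 [[319.8, 168.5], [320.0, 161.7]]
0.9 [[320.1, 172.2], [320.4, 166.7]]
0.8 [[320.4, 176.2], [320.8, 171.9]]
0.7 [[320.7, 180.3], [321.1, 177.3]]
```

```bash
python3 -m inch '[[1,[-0.033,0,0],0],[1,[-0.033,0,0.04],0],[1,[-0.036,0,0.068],0],[1,[-0.044,0,0.08],0],[1,[-0.053,0,0.095],0],[1,[-0.06,0,0.109],0],[1,[-0.067,0,0.123],0],[1,[-0.071,0,0.137],0],[1,[-0.074,0,0.15],0],[1,[-0.076,0,0.162],0],[1,[-0.076,0,0.162],0]]' 40; python3 st.py b 0 -0.078 0.044
```

```text
t: 39.65
position: [0.5493, 0.0311, 0.0604]
tcp_rot: [[0.21, 0.978, -0.005], [0.978, -0.21, 0.0], [-0.001, -0.005, -1.0]]
ft_force: [0.6, 0.0, 0.4]
finger_gap: 0.0004
finger_force: 0.0
t 39.65 p [0.5493 0.0311 0.0604] yaw y-axis -12.1 tilt [-0.005  0.    -1.   ] gap 0.0004 ff 0.0 F [0.6 0.  0.4]
bay [-0.0022 -0.0816  0.0544]
target [0.5522 0.0341 0.05  ] shift [0.0036 0.0023 0.0104]
```

```bash
python3 -m inch '[[1,[0.003,0,0.005],0],[1,[0.003,0,0.01],0],[1,[0.003,0,0.01],0]]' 40; python3 st.py; python3 -m inch '[[1,[0,0,0.003],0],[1,[0,0,0.003],0]]' 40; python3 st.py
```

```text
t: 39.95
position: [0.5517, 0.0355, 0.0524]
tcp_rot: [[0.208, 0.978, -0.0], [0.978, -0.208, 0.001], [0.0, -0.001, -1.0]]
ft_force: [0.0, -0.6, -0.8]
finger_gap: -0.0002
finger_force: 0.0
t 39.95 p [0.5517 0.0355 0.0524] yaw y-axis -11.98 tilt [-0.     0.001 -1.   ] gap -0.0002 ff 0.0 F [ 0.  -0.6 -0.8]
bay [-0.0008 -0.0767  0.0464]
t: 40.15
position: [0.5524, 0.0351, 0.0505]
tcp_rot: [[0.209, 0.978, 0.001], [0.978, -0.209, 0.0], [0.001, 0.001, -1.0]]
ft_force: [-0.8, 0.5, 3.8]
finger_gap: -0.0001
finger_force: 1.8
t 40.15 p [0.5524 0.0351 0.0505] yaw y-axis -12.05 tilt [ 0.001  0.    -1.   ] gap -0.0001 ff 1.7558833211660385 F [-0.8  0.5  3.8]
bay [-0.0001 -0.077   0.0445]
```

```bash
python3 -m inch '[[1,[0,0,0.003],0],[1,[0,0,0.004],0],[1,[0,0,0.004],0]]' 40; python3 st.py; python3 -m inch '[[1,[0,0,-0.03],0],[1,[0,0,-0.07],0],[1,[0,0,-0.11],0],[1,[-0.05,0,-0.13],0],[1,[-0.1,0,-0.13],0],[1,[-0.15,0,-0.13],0],[1,[-0.2,0,-0.13],0],[1,[-0.2,0,-0.13],0]]' 40;  python3 - <<'E'
from h import *
B=np.array([.5686,.1104,.006]);an=np.radians(-12.1);M=np.array([[np.cos(an),-np.sin(an),0],[np.sin(an),np.cos(an),0],[0,0,1]])
b=shot('side','s14');a=shot('top','t14')
for n,im,(x0,x1,y0,y1) in(('side',b,(300,350,185,228)),('top',a,(245,320,190,235))):
    h=cv2.cvtColor(im,cv2.COLOR_BGR2HSV);g=im.min(2)
    print(n)
    for y in range(y0,y1): print(y,''.join('#' if h[y,x,1]<60 and g[y,x]>225 else 'o' if h[y,x,1]<70 and g[y,x]>140 else '+' if h[y,x,1]<70 and g[y,x]>75 else 'x' if g[y,x]<50 and h[y,x,1]<120 else '.' for x in range(x0,x1)))
for n in('side','top'):
  for an_ in(0,.06): print(n,an_,[proj(n,B+M@np.array([0,.06-r_*np.cos(an_),.0445+r_*np.sin(an_)])).round(1).tolist() for r_ in(.117,.151)],'web',[proj(n,B+M@np.array([x,y,.036])).round(1).tolist() for x in(-.03,.03) for y in(-.020,.024)])
E
```

```text
t: 40.45
position: [0.5526, 0.0351, 0.0498]
tcp_rot: [[0.209, 0.978, 0.002], [0.978, -0.209, -0.002], [-0.002, 0.002, -1.0]]
ft_force: [-9.6, -0.9, 29.1]
finger_gap: -0.0003
finger_force: 14.6
t 40.45 p [0.5526 0.0351 0.0498] yaw y-axis -12.06 tilt [ 0.002 -0.002 -1.   ] gap -0.0003 ff 14.633965356624685 F [-9.6 -0.9 29.1]
bay [ 0.0002 -0.077   0.0438]
t: 41.25
position: [0.5078, -0.1695, 0.1755]
tcp_rot: [[0.221, 0.975, -0.001], [0.975, -0.221, -0.004], [-0.004, -0.0, -1.0]]
ft_force: [0.3, 0.1, -0.8]
finger_gap: 0.0002
finger_force: 0.0
side
185 .....xxxxxxxxxxx....xxxxxxxx..xxxxxx....xxxxxxx.xx
186 .....xxxxxxxxxxxx.....xxxx....xxxxxxx..xxx.xxxxxxx
187 ......xxxxxxxxxxxx...x.xxxx...xxxxxx....xxxxxxx.xx
188 .......xxxxxx.xxxxx...xxxx....xxxxxxxxxxxxxx.xxxx.
189 ........xxxxxxxxxxxxxxxxxxx...xxxxxxxxx.xxxxxxxx..
190 ..........xxxxxxxxxxxxxxxxx...xxxxxxxxxxxxxxxxx...
191 .........xxxxxxxxxxxxxxxxxx...xxxxxxxxxxxxxxxx....
192 ....x.x....xxxxxxxxxxxx.xxx...xxx.xxxxxxxx.xxx....
193 .....xx.....xxxxxxxxxxxxxxxxx.xxxxxxxxxxxxxx......
194 .x.x.x.x.x.x.xxxx.xxxxxxxxxx..xxxxxxxxxxxxxx......

[... 5158 characters left out ...]
....................
232 .......+++ooo###############################oo###o+........................
233 ...........+++ooo################################o+...................+.+..
234 ................++oooo###########################o..................++..+..
side 0 [[322.0, 207.9], [322.9, 214.2]] web [[310.6, 204.5], [309.8, 197.0], [331.7, 203.3], [330.4, 195.9]]
side 0.06 [[322.0, 205.6], [322.8, 211.2]] web [[310.6, 204.5], [309.8, 197.0], [331.7, 203.3], [330.4, 195.9]]
top 0 [[295.6, 209.9], [308.4, 212.8]] web [[279.2, 218.4], [262.7, 214.6], [284.5, 196.0], [268.1, 192.3]]
top 0.06 [[295.4, 209.6], [308.2, 212.4]] web [[279.2, 218.4], [262.7, 214.6], [284.5, 196.0], [268.1, 192.3]]
```

The keeper is against its stop: 29 N at the expected height, and its projected position matches level. The nest is home and the arm is clear, so I'm handing in.

```bash
python3 -c "
from plant import ticket;print(ticket.close_job())"
```

```text
the job is handed in; nothing more can be done
None
```

I handed the job in at about 41 s: two sections open-up on the floor, the third open-down and home over the seam, and the keeper fully down; I didn't re-measure the glassware at the end, and no verdict came back.

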